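# Punch the entry board and make up a drilling pack

### The arm

A 6-joint arm with a two-finger parallel gripper is mounted at the origin on the work surface. World frame = base frame: x ahead of the robot, y to its left, z up, the work surface at z = 0. Lengths are in m, angles in rad, forces in N, time in s.
With the tool pointing down it reaches from about 0.15 to 0.775 m from the base axis. Payload 6.1 kg.
Tool frame: the origin (TCP) lies on the centre line of the jaws, within the pads' length; the fingertips stand robot.tcp_to_tips ahead of it and the grasp point (between the pads) lies 2 mm behind it (robot.tcp_to_tips is the distance from the TCP to the fingertips, in m); z points along the fingers, y is the line along which they close (so a half turn about z gives the same grasp; the last joint's range is limited). The gripper opens to 85 mm and grips with 20 to 120 N. Pads are 22 mm wide; open, the fingers measure 114 mm over their backs; the gripper's body (76 mm by 85 mm) begins 54 mm behind the grasp point. The pads swing forward as they close: fully open they stand 13 mm farther back than shut.
Start: joints at [-1.169, 0.126, -0.04, 1.405, 0, 1.571], TCP at [0.205, -0.483, 0.248] pointing down, gripper open.
Joint ranges: [-2.72, 2.72], [-0.95, 1.95], [-1.27, 1.35], [-1.78, 2.02], [-1.46, 1.47], [-3.14, 3.14]. Speed limits (rad/s): [2.39, 2.39, 3.01, 3.14, 3.14, 3.14].

### API

Orientations are given as a unit quaternion [x, y, z, w].
In Python, from plant import sense, cams, close_job, robot gives the robot as it stands.
- The arm moves only by the tool move_arm, never from a script. Its argument "commands" is one flat list of numbers, 4 for each row, row after row: the shift along the tool's x, y, z in mm, then the turn about the tool's z in rad. A call has 1 to 12 rows; each row shifts and turns the commanded pose from where the row before left it, along the tool's axes as they then stand; what a row does not reach is not made up. A row lasts 1/12 s, in which the tool goes at most 41.7 mm and 7.16 degrees, less where a joint would pass 70% of its speed; a pose out of reach is approached as far as the arm can. A call with a gripper value outside its range is refused whole. "gripper" is the finger opening in mm, from 0 to 85.4, set as the call begins (left out, the last holds). The fingers move at their own pace and stop on an object; the grip force is fixed at half the most. Time passes only in rows, so rows that do not move let the fingers close. It gives the time, the measured TCP pose, the force, the opening and the grip force at its end, in the units of the state.
- sense(): the state, without advancing time (a new reading comes with each control period).
- cams.snapshot(name): name is "scene" or "top" or "wrist"; returns the picture (480x640x3 uint8, blue, green, red); there is no depth.
- cams.calibration(name): a dict with "fx", "fy", "cx", "cy" (pixels), "k1" (the pictures are not rectified: a ray, as slopes to the right and down, at radius r is drawn at 1 + k1 r^2 times it, then the intrinsics apply), "camera_from_world" (4x4, takes a point from world to camera coordinates). Camera axes: x right, y down, z forward; pixel columns grow to the right and rows downward; lengths in m; the calibration is good to about 2 mm. A picture is of the moment at which its call begins: read the wrist's pose just before it. calibration takes no time and is no camera call; for the wrist camera it gives the pose at the moment of the call.
- close_job(): hands the job in; it is judged then, once.
Trained networks look in the newest picture that a camera, given by its name, has taken for a name from the list of things; names that differ only in an ending like _2 or _b are one class to them, and where a whole thing is asked for, a point or a joint stands for the part that bears it (a point fixed in the world has none). Each returns a list of dicts, best first, with "confidence" (0 to 1); they miss things now and then, are a little off and sometimes report something else, mostly with a low value. They report only what shows in the picture. A call takes as long as a camera call. They do not tell look-alikes from the thing itself.
- cams.regions_of(camera, thing): "region" (480x640 bool, what is visible of it) and "location" ([column, row] in pixels, amid what is visible of it).
The state is a dict: "t": time; "q": joint angles; "qd": joint speeds; "joint_efforts": joint torques, N m; "ee_pos": TCP position; "tcp_rot": TCP orientation; "wrist_force": force on the tool from outside, world axes, zero at the start; "ft_torque": the same for the moment, N m; "finger_gap": finger opening in m; "finger_force": force on a finger pad.
Only numpy, scipy, OpenCV 4.12 (cv2) and the standard library are available. Lean on these libraries where they do the work, as an engineer would, in place of code of your own. Each camera call takes 0.05 s, during which the arm holds its last target. There are 200 camera calls.

### The job

Make up a pack for stack drilling: lay the brown entry board flat in the bench punch, one short end up against the stop and its middle line under the punch, knock the punch down onto it with a brisk blow of the mallet, and put the mallet back in its rest as you found it. Pile all the aluminium blanks squarely in the middle of the backing board, long sides along its long sides and edges flush, and lay the punched entry board on top as the last layer, flush with them. Work the punch only with the mallet, and leave the meter, the solder reel and the screwdriver where they are.

Things in the scene. Friction and masses are not known exactly. Their poses are not given: they have to be found in the camera images.
- backing: backing board: flat plain MDF board, 150 x 110 x 12 mm, screwed to the bench; origin at the centre of its underside, so its top is 12 mm above the origin; x along its long side
- stand: bench punch: dark cast C-frame bolted to the bench, throat open to its own -x. Origin on the bench straight below the punch. Base plate x -110 to +60 mm, y +-65 mm, flat top 16 mm above the bench. Column 60 mm wide at the back; its front face, the stop, at x = +16 mm. Overarm 36 mm wide, from x = -20 mm back, underside 41 mm, top 67 mm above the bench
- punch: sprung centre punch in the stand: steel rod 14 mm thick, 64 mm long, flat round head 30 mm wide on top. Origin at its pointed tip, at rest 34 mm above the bench, 8 mm clear of an entry board on the base; head's top 64 mm above the origin. Slides straight down, at most 14 mm, against a light return spring (1.2 N at first, 2 N where the tip meets the board) and springs back up
- mallet: mallet, 220 g: round head 36 mm wide, 70 mm long, flat white face at either end; wooden handle 20 (y) x 26 mm (z) in section. Origin at the centre of the lower face; z along the head, upright in the rest; the handle's middle line is 35 mm above the origin and runs along -x to x = -200 mm. Centre of mass about 35 mm behind the head's axis
- rest: wooden mallet rest fixed to the bench: base 52 mm wide, 8 mm thick, x from -92 to +108 mm, origin on the bench. The mallet's head stands on its lower face on the base at x = +80 mm, y = 0; its handle lies along x in an open-topped notch, 30 mm wide, in an upright (18 mm thick) at x = -75 mm. The notch's floor is 30 mm and its cheeks are 52 mm above the bench
- blank1: aluminium blank, a plain flat plate 110 x 64 x 6 mm, 114 g; lies flat on the bench, origin at the centre of its underside, x along its long side. Three to five such blanks are present, alike
- blank2: aluminium blank, a plain flat plate 110 x 64 x 6 mm, 114 g; lies flat on the bench, origin at the centre of its underside, x along its long side. Three to five such blanks are present, alike
- blank3: aluminium blank, a plain flat plate 110 x 64 x 6 mm, 114 g; lies flat on the bench, origin at the centre of its underside, x along its long side. Three to five such blanks are present, alike
- blank4: aluminium blank, a plain flat plate 110 x 64 x 6 mm, 114 g; lies flat on the bench, origin at the centre of its underside, x along its long side. Three to five such blanks are present, alike
- blank5: aluminium blank, a plain flat plate 110 x 64 x 6 mm, 114 g; lies flat on the bench, origin at the centre of its underside, x along its long side. Three to five such blanks are present, alike
- entry: entry board: brown phenolic, notched corners, same outline as the blanks but thicker, 110 x 64 x 10 mm, about 95 g (corner notches 7 mm along x, 8 mm along y); origin at the centre of its underside, x along its long side. One in every run. Against the stop its centre is at x = -39 mm in the stand's frame
- meter: yellow and black hand multimeter lying flat, 80 x 160 x 38 mm; bystander; origin at the centre of its underside
- reel: reel of solder wire standing on its flange, 60 mm wide, 40 mm high; bystander; origin at the centre of its underside
- driver: screwdriver with a red handle, about 170 mm long, lying on the bench; bystander
There are look-alikes about, which are no part of the job. What is shaped like the blank5 but purple is not meant.

How it is judged:
On the way, in this order (a step that is already met when the one before it is completed fails the run):
1. the entry board lies flat in the bench punch, let go, its end against the stop (within 8 mm) and its middle line under the punch (within 8 mm, square within 0.12 rad) (x of entry in the frame of stand between -0.047 and -0.033 m and y of entry in the frame of stand between -0.008 and 0.008 m and z of entry in the frame of stand between 0.012 and 0.019 m and angle between the x axis of entry and the x axis of stand, either way round below 0.12 rad and angle between entry's own z axis and vertical below 0.06 rad and contact force between the fingers and entry below 0.1 N), for 0.2 s.
2. the held mallet comes down on the punch's head with a brisk swing (faster than 0.06 m/s just above it), the board in its place (x of entry in the frame of stand between -0.047 and -0.033 m and y of entry in the frame of stand between -0.008 and 0.008 m and z of entry in the frame of stand between 0.012 and 0.019 m and angle between the x axis of entry and the x axis of stand, either way round below 0.12 rad and angle between entry's own z axis and vertical below 0.06 rad and linear speed of mallet above 0.06 m/s and z of mallet in the frame of punch between 0.06 and 0.095 m and horizontal distance between mallet and punch below 0.025 m and contact force between mallet and punch below 1 N and contact force between the fingers and mallet above 1 N).
3. under the mallet the punch's tip bites the board with more than 1.5 N (x of entry in the frame of stand between -0.047 and -0.033 m and y of entry in the frame of stand between -0.008 and 0.008 m and z of entry in the frame of stand between 0.012 and 0.019 m and angle between the x axis of entry and the x axis of stand, either way round below 0.12 rad and angle between entry's own z axis and vertical below 0.06 rad and contact force between punch and entry above 1.5 N and contact force between mallet and punch above 1.5 N and contact force between the fingers and mallet above 1 N).
At the end, for the whole second after the job is handed in: All blanks and, on top, the entry board piled flat on the backing board: blanks within 5 mm and 0.08 rad of the entry board, which is within 20 mm and 0.12 rad of the backing board's middle. Mallet upright in its rest (20 mm along, 14 mm across). All at rest (x of entry in the frame of backing between -0.02 and 0.02 m and y of entry in the frame of backing between -0.02 and 0.02 m and angle between the x axis of entry and the x axis of backing, either way round below 0.12 rad and angle between entry's own z axis and vertical below 0.05 rad and linear speed of each of entry, mallet below 0.02 m/s and horizontal distance between each of blank1, blank2, blank3, blank4, blank5 and entry below 0.005 m and angle between the x axis of each of blank1, blank2, blank3, blank4, blank5 and the x axis of entry, either way round below 0.08 rad and z of each of blank1, blank2, blank3, blank4, blank5 in the frame of entry below -0.004 m and angle between the z axis of each of blank1, blank2, blank3, blank4, blank5 and the z axis of entry, either way round below 0.05 rad and x of mallet in the frame of rest between 0.06 and 0.1 m and y of mallet in the frame of rest between -0.014 and 0.014 m and z of mallet in the frame of rest between 0.004 and 0.013 m and angle between mallet's own z axis and vertical below 0.1 rad); the robot touches nothing.
It fails at once if the gripper or the arm presses the punch (contact force between any of the fingers, the arm and punch above 3 N).
It fails at once if a bystander is moved more than 25 mm (distance of any of meter, reel, driver from where it was at the start of the episode above 0.025 m).
Of blank1, blank2, blank3, blank4, blank5 only 3 to 5 are there at a start; the rules pass over those that are not, and their reading is None.
At some moment in a run one of entry may be knocked a few centimetres aside while the robot is not near it.
It also fails if it takes over 210 s, if anything falls off the work surface, if the arm or the gripper's body presses on something with over 40 N, if the wrist force passes 120 N, or if a joint passes its speed limit or range.

## Working session

There is one attempt and no reset: what is moved stays moved. The work goes in short steps, Python scripts to look and compute and a tool call to move; the robot and the scene stay as the last step left them, time stands still between calls to the robot, and variables do not carry over. Pictures are saved under pics/ and viewed, at most 14 in all, crops included, and the job is handed in when it is done.

Besides the shell and the picture viewer there is one more tool, called after ">>>" as name(argument=value, ...), one argument or row to a line, values as JSON. move_arm: Moves the arm, as the interface text tells. Its arguments: {"type":"object","properties":{"commands":{"type":"array"},"gripper":{"type":"number"}},"required":["commands"]}

```bash
ls; mkdir -p pics; python3 - <<'E'
from plant import sense, cams, robot
import cv2, numpy as np
s=sense(); print(s['t'],s['ee_pos'],s['tcp_rot'],robot.tcp_to_tips,s['finger_gap'])
for n in ['scene','top']:
    im=cams.snapshot(n); cv2.imwrite(f'pics/{n}0.png',im)
    c=cams.calibration(n); print(n,{k:(np.round(v,4).tolist()) for k,v in c.items()})
print(np.round(cams.calibration('wrist')['camera_from_world'],4).tolist())
E
```

```text
pics
0.0 [ 0.20516139 -0.48285244  0.24750513] [ 9.79888639e-01  1.99543483e-01 -1.65441571e-04 -7.90965030e-04] 0.017 0.08543635531513645
scene {'fx': 548.908, 'fy': 548.908, 'cx': 323.9385, 'cy': 240.6295, 'k1': 0.0452, 'camera_from_world': [[0.0035, 1.0, 0.0059, -0.0904], [0.792, 0.0008, -0.6105, -0.3799], [-0.6105, 0.0068, -0.792, 1.9114], [0.0, 0.0, 0.0, 1.0]]}
top {'fx': 543.1809, 'fy': 543.1809, 'cx': 324.3107, 'cy': 251.116, 'k1': -0.0945, 'camera_from_world': [[-0.0119, -0.9999, -0.0103, 0.0981], [-0.9986, 0.0124, -0.0506, 0.5024], [0.0507, 0.0097, -0.9987, 1.6283], [0.0, 0.0, 0.0, 1.0]]}
[[0.3912, -0.9203, -0.0004, -0.5251], [-0.8868, -0.3771, 0.2671, -0.0344], [-0.2459, -0.1041, -0.9637, 0.3777], [0.0, 0.0, 0.0, 1.0]]
```

View pics/scene0.png

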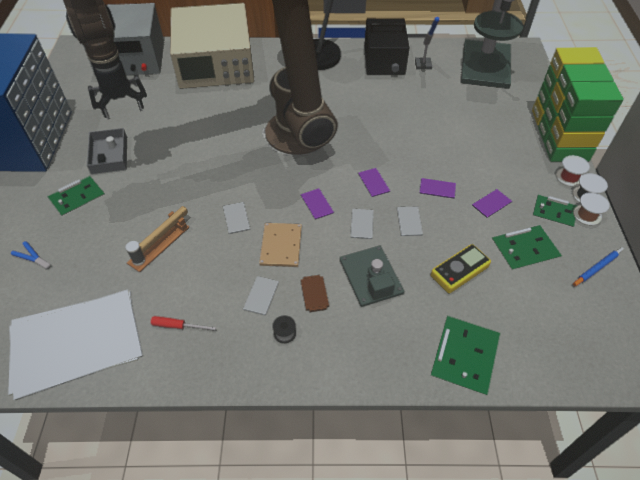

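View pics/top0.png

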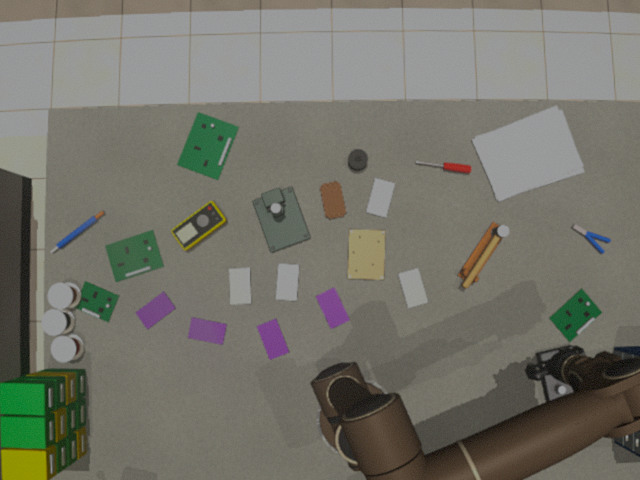

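```bash
cat > h.py <<'E'
import numpy as np, cv2
from plant import sense, cams, robot
from scipy.optimize import least_squares
from scipy.spatial.transform import Rotation as Ro
SZ={'blank':(.110,.064,.006),'entry':(.110,.064,.010),'backing':(.150,.110,.012),'meter':(.16,.08,.038)}
def proj(c,P):
    P=np.atleast_2d(P); T=np.array(c['camera_from_world']); p=P@T[:3,:3].T+T[:3,3]
    u=p[:,:2]/p[:,2:]; u=u*(1+c['k1']*(u**2).sum(1,keepdims=True))
    return u*[c['fx'],c['fy']]+[c['cx'],c['cy']]
def ray(c,uv):
    d0=(np.array(uv,float)-[c['cx'],c['cy']])/[c['fx'],c['fy']]; u=d0.copy()
    for _ in range(20): u=d0/(1+c['k1']*(u@u))
    T=np.array(c['camera_from_world']); R=T[:3,:3]
    return -R.T@T[:3,3], R.T@np.array([u[0],u[1],1])
def at_z(c,uv,z):
    o,d=ray(c,uv); return o+d*(z-o[2])/d[2]
def tri(rays):
    A=0;b=0
    for o,d in rays:
        d=d/np.linalg.norm(d); M=np.eye(3)-np.outer(d,d); A=A+M; b=b+M@o
    return np.linalg.solve(A,b)
def feat(pts):
    h=cv2.convexHull(np.float32(pts).reshape(-1,1,2)); m=cv2.moments(h); A=m['m00']
    return np.array([m['m10']/A,m['m01']/A,3e-2*m['mu20']/A,3e-2*m['mu02']/A,3e-2*m['mu11']/A])
def box(p,s):
    x,y,z,a=p; c,n=np.cos(a),np.sin(a)
    return np.array([[x+c*i*s[0]/2-n*j*s[1]/2,y+n*i*s[0]/2+c*j*s[1]/2,z+k*s[2]] for i in(-1,1) for j in(-1,1) for k in(0,1)])
def outline(reg):
    m=cv2.morphologyEx(reg.astype(np.uint8),cv2.MORPH_OPEN,np.ones((3,3)))
    cs,_=cv2.findContours(m,cv2.RETR_EXTERNAL,cv2.CHAIN_APPROX_NONE)
    return max(cs,key=cv2.contourArea)[:,0].astype(float)
def fit(obs,s,p0,zfix=None):
    """obs: list of (calib, outline px); returns x,y,z,yaw and rms residual"""
    F=[feat(o) for _,o in obs]
    best=None
    for da in (0,.5,-.5,1.,-1.,1.5):
        f=lambda p:np.concatenate([feat(proj(c,box([p[0],p[1],p[2] if zfix is None else zfix,p[3]],s)))-t for (c,_),t in zip(obs,F)])
        r=least_squares(f,[p0[0],p0[1],p0[2],p0[3]+da],x_scale=[.01,.01,.01,.1])
        if best is None or r.cost<best.cost: best=r
    p=best.x.copy(); p[3]=(p[3]+np.pi/2)%np.pi-np.pi/2
    if zfix is not None: p[2]=zfix
    return p,np.sqrt(2*best.cost/len(best.fun))
def tool():
    s=sense(); R=Ro.from_quat(s['tcp_rot']).as_matrix(); return np.array(s['ee_pos']),R,np.arctan2(R[1,0],R[0,0])
def wrist():
    c=cams.calibration('wrist'); return c,cams.snapshot('wrist')
def goto(x,y,z,yaw):
    """tool-axis shift (mm) and turn to a world target, tool down"""
    p,R,a=tool(); d=R.T@(np.array([x,y,z])-p)*1000; t=-((yaw-a+np.pi)%(2*np.pi)-np.pi)
    print('shift mm',np.round(d,1),'turn',round(t,3),'turn rows',round(abs(t)/.125,1))
E
python3 - <<'E'
from h import *
p,R,a=tool(); c=cams.calibration('wrist'); T=np.array(c['camera_from_world'])
cp=-T[:3,:3].T@T[:3,3]; print('cam in tool',np.round(R.T@(cp-p),3),'axis',np.round(R.T@T[2,:3],3),'yaw',a)
im={n:cams.snapshot(n) for n in('top','scene')}; C={n:cams.calibration(n) for n in im}
for th in ['blank1','entry','backing','stand','punch','mallet','rest','meter','reel','driver']:
    D={n:[d for d in cams.regions_of(n,th) if d['confidence']>.3] for n in im}
    L=[]
    for n in im:
        for d in D[n]:
            print(th,n,np.round(d['location']),round(d['confidence'],2),int(d['region'].sum()),np.round(at_z(C[n],d['location'],.01)[:2],3),np.round(im[n][d['region']].mean(0)))
    k=th.rstrip('1')
    if k in SZ:
        for d in D['top']:
            g=at_z(C['top'],d['location'],.005)
            for e in D['scene']:
                if np.linalg.norm(at_z(C['scene'],e['location'],.005)-g)<.03:
                    o=[(C['top'],outline(d['region'])),(C['scene'],outline(e['region']))]
                    print('  FIT',*[np.round(v,4) for v in fit(o,SZ[k],[g[0],g[1],0,0])], 'zfix0',*[np.round(v,4) for v in fit(o,SZ[k],[g[0],g[1],0,0],0.)])
E
```

```text
cam in tool [ 0.068  0.    -0.125] axis [-0.267  0.001  0.964] yaw 0.401796970900438
blank1 top [273. 335.] 0.96 750 [0.253 0.249] [136.  69. 121.]
blank1 top [415. 288.] 0.89 754 [ 0.388 -0.18 ] [147. 151. 150.]
blank1 top [158. 308.] 0.88 777 [0.335 0.602] [125.  75. 114.]
blank1 top [380. 199.] 0.81 792 [ 0.66  -0.079] [149. 149. 149.]
blank1 top [285. 282.] 0.69 766 [0.413 0.211] [151. 151. 151.]
blank1 top [208. 334.] 0.61 752 [0.258 0.446] [129.  79. 118.]
blank1 top [334. 307.] 0.61 725 [0.334 0.065] [139.  72. 125.]
blank1 top [475. 253.] 0.43 463 [ 0.491 -0.366] [ 50.  85. 127.]
blank1 scene [314. 205.] 0.91 578 [0.348 0.058] [140.  70. 116.]
blank1 scene [412. 223.] 0.83 610 [0.421 0.355] [153. 151. 147.]
blank1 scene [233. 217.] 0.8 625 [ 0.397 -0.184] [152. 150. 147.]
blank1 scene [490. 201.] 0.75 555 [0.333 0.604] [141.  68. 116.]
blank1 scene [372. 182.] 0.71 544 [0.25  0.244] [140.  71. 116.]
blank1 scene [359. 221.] 0.65 631 [0.411 0.196] [153. 151. 148.]
blank1 scene [436. 188.] 0.63 487 [0.275 0.445] [141.  68. 116.]
blank1 scene [260. 294.] 0.59 841 [ 0.669 -0.085]
[... 1653 characters left out ...]
8 [0.665 0.064] [53. 68. 96.]
rest scene [164. 244.] 0.66 783 [ 0.5   -0.375] [ 65.  88. 119.]
meter top [198. 225.] 0.67 1459 [0.588 0.477] [ 64.  98. 101.]
meter top [368. 255.] 0.39 1754 [ 0.491 -0.04 ] [104. 143. 153.]
meter scene [462. 269.] 0.68 1550 [0.588 0.475] [ 72. 104. 105.]
  FIT [ 0.5884  0.4689  0.008  -1.    ] 0.9441 zfix0 [ 0.5893  0.4708  0.     -0.9982] 0.707
reel top [360. 159.] 0.85 378 [ 0.786 -0.02 ] [62. 67. 69.]
driver top [241. 286.] 0.63 744 [0.401 0.346] [147. 152. 151.]
driver top [455. 169.] 0.55 207 [ 0.75  -0.312] [ 43.  50. 143.]
driver top [484. 255.] 0.34 664 [ 0.486 -0.394] [ 80. 112. 130.]
driver scene [169. 325.] 0.93 332 [ 0.765 -0.316] [ 64.  66. 153.]
```

```bash
python3 - <<'E'
s=open('h.py').read()
s=s.replace("r=least_squares(f,[p0[0],p0[1],p0[2],p0[3]+da],x_scale=[.01,.01,.01,.1])\n        if best is None or r.cost<best.cost: best=r",
"b=np.array([p0[0],p0[1],p0[2],p0[3]+da]); sc=np.array([.02,.02,.02,.3])\n        r=least_squares(lambda q:f(b+(q-3)*sc),[3.]*4,diff_step=.01); r.x=b+(r.x-3)*sc\n        if best is None or r.cost<best.cost: best=r")
open('h.py','w').write(s)
from h import *
goto(.60,.06,.30,3.1)
print(cams.calibration('wrist')['fx'])
E
```

```text
shift mm [ 575.7 -345.6  -51.7] turn -2.698 turn rows 21.6
428.20494088339655
```

>>> move_arm(
  commands=[32,-19,-3,0,32,-19,-3,0,32,-19,-3,0,32,-19,-3,0,32,-19,-3,0,32,-19,-3,0,32,-19,-3,0,32,-19,-3,0,32,-19,-3,0,32,-19,-3,0,32,-19,-3,0,32,-19,-3,0],
)

```text
t: 2.2
ee_pos: [0.4703, -0.1214, 0.2847]
tcp_rot: [0.98, 0.2, 0.0, 0.0]
wrist_force: [1.0, -1.3, 0.2]
finger_gap: 0.0857
finger_force: 0.0
```

>>> move_arm(
  commands=[32,-19,-3,0,32,-19,-3,0,32,-19,-3,0,32,-19,-3,0,32,-19,-3,0,32,-19,-3,0,0,0,0,-0.12,0,0,0,-0.12,0,0,0,-0.12,0,0,0,-0.12,0,0,0,-0.12,0,0,0,-0.12],
)

```text
t: 3.2
ee_pos: [0.6018, 0.057, 0.3021]
tcp_rot: [0.845, 0.535, -0.0, -0.0]
wrist_force: [0.6, 0.4, 0.4]
finger_gap: 0.0852
finger_force: 0.0
```

>>> move_arm(
  commands=[0,0,0,-0.12,0,0,0,-0.12,0,0,0,-0.12,0,0,0,-0.12,0,0,0,-0.12,0,0,0,-0.12,0,0,0,-0.12,0,0,0,-0.12,0,0,0,-0.12,0,0,0,-0.12,0,0,0,-0.12,0,0,0,-0.12],
)

```text
t: 4.2
ee_pos: [0.6017, 0.0569, 0.3022]
tcp_rot: [0.283, 0.959, -0.0, -0.0]
wrist_force: [0.8, -0.5, -1.2]
finger_gap: 0.0855
finger_force: 0.0
```

>>> move_arm(
  commands=[0,0,0,-0.12,0,0,0,-0.12,0,0,0,-0.12,0,0,0,-0.12,0,0,0,-0.06,0,0,0,0],
)

```text
t: 4.7
ee_pos: [0.6017, 0.0569, 0.3022]
tcp_rot: [0.019, 1.0, 0.0, -0.0]
wrist_force: [-0.2, 0.6, -0.3]
finger_gap: 0.0851
finger_force: 0.0
```

```bash
python3 - <<'E'
from h import *
s=sense(); print(s['t'],np.round(s['q'],3),tool()[0],tool()[2])
c,im=wrist(); cv2.imwrite('pics/w1.png',im)
for th in ['blank1','entry','stand','punch']:
    for d in cams.regions_of('wrist',th):
        if d['confidence']>.3: print(th,np.round(d['location']),round(d['confidence'],2),int(d['region'].sum()),np.round(at_z(c,d['location'],.01)[:2],3))
E
```

```text
4.7 [0.094 0.291 0.284 1.564 0.    0.133] [0.60170355 0.05685352 0.30224728] 3.103246311815837
blank1 [614.  20.] 0.94 2012 [0.446 0.339]
blank1 [64. 19.] 0.78 2867 [ 0.428 -0.171]
blank1 [467.  25.] 0.59 3453 [0.451 0.198]
blank1 [188. 262.] 0.58 6098 [ 0.667 -0.081]
entry [327. 250.] 0.82 6333 [0.66  0.063]
stand [485. 192.] 0.74 23720 [0.605 0.222]
punch [526. 238.] 0.68 1104 [0.655 0.269]
```

View pics/w1.png

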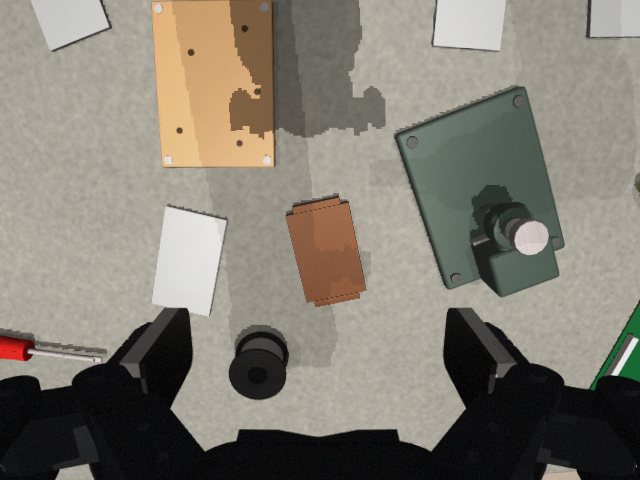

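>>> move_arm(
  commands=[6,32,0,0,6,32,0,0,6,32,0,0,6,32,0,0,6,32,0,0,0,0,0,0],
)

```text
t: 5.45
ee_pos: [0.5771, 0.2228, 0.3018]
tcp_rot: [0.018, 1.0, 0.001, -0.0]
wrist_force: [-1.0, -0.0, -0.7]
finger_gap: 0.085
finger_force: 0.0
```

```bash
python3 - <<'E'
from h import *
import pickle
c0=None
s=sense(); print(s['t'],tool()[0],tool()[2])
c,im=wrist(); cv2.imwrite('pics/w2.png',im)
for th in ['entry','punch','stand']:
    for d in cams.regions_of('wrist',th):
        if d['confidence']>.3: print(th,np.round(d['location']),round(d['confidence'],2),int(d['region'].sum()),np.round(at_z(c,d['location'],.01)[:2],3))
pickle.dump(c,open('c2.pkl','wb'))
E
```

```text
5.45 [0.57705945 0.22276263 0.30181344] 3.1059985622839914
entry [168. 276.] 0.74 5315 [0.656 0.064]
punch [327. 275.] 0.93 1042 [0.662 0.229]
stand [317. 224.] 0.68 23024 [0.606 0.221]
stand [ 53. 120.] 0.55 16755 [ 0.494 -0.031]
```

View pics/w2.png

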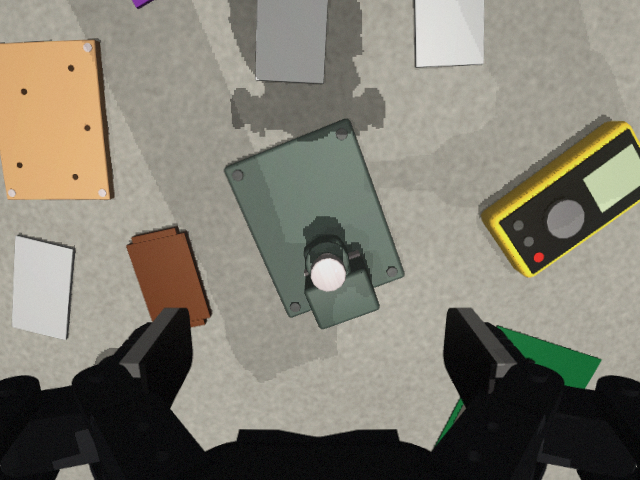

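```bash
cat >> h.py <<'E'
import pickle
def cam_at(pos,q):
    """wrist calibration for a tool pose"""
    c=cams.calibration('wrist'); p,R,_=tool(); W=np.eye(4); W[:3,:3]=R; W[:3,3]=p
    V=np.eye(4); V[:3,:3]=Ro.from_quat(q).as_matrix(); V[:3,3]=pos
    d=dict(c); d['camera_from_world']=np.array(c['camera_from_world'])@W@np.linalg.inv(V); return d
def brown(im):
    h=cv2.cvtColor(im,cv2.COLOR_BGR2HSV); return cv2.inRange(h,(0,90,30),(13,255,200))
def white(im):
    h=cv2.cvtColor(im,cv2.COLOR_BGR2HSV); return cv2.inRange(h,(0,0,195),(180,25,255))
def blob(mask,near,r=70):
    n,l,st,ce=cv2.connectedComponentsWithStats(cv2.morphologyEx(mask,cv2.MORPH_OPEN,np.ones((3,3))))
    k=[i for i in range(1,n) if np.linalg.norm(ce[i]-near)<r]; k=max(k,key=lambda i:st[i,4]); return l==k
E
python3 - <<'E'
from h import *
im1=cv2.imread('pics/w1.png'); im2=cv2.imread('pics/w2.png'); c2=cams.calibration('wrist')
c1=cam_at([0.60170355,0.05685352,0.30224728],[np.cos(3.103246/2),np.sin(3.103246/2),0,0])
h=[]
for im,n in((im1,(530,237)),(im2,(328,274))):
    b=blob(cv2.inRange(cv2.cvtColor(im,cv2.COLOR_BGR2HSV),(0,0,150),(180,60,255)),n,15); e=cv2.fitEllipse(outline(b).astype(np.float32)); h.append(e[0]); print('head',e,b.sum())
P=tri([ray(c1,h[0]),ray(c2,h[1])]); print('punch head',P)
K1=[(396,133),(524,87),(564,243),(447,290)];K2=[(225,169),(350,120),(404,275),(290,317)]
Q=np.array([tri([ray(c1,a),ray(c2,b)]) for a,b in zip(K1,K2)]); print(np.round(Q,4))
Z=np.array([at_z(c2,b,.016) for b in K2]); print(np.round(Z,4))
for X in(Q,Z):
    ctr=X.mean(0); ax=((X[3]+X[2])-(X[0]+X[1])); print('ctr',ctr,'yaw',np.arctan2(ax[1],ax[0]),np.linalg.norm(ax)/2,np.linalg.norm(X[0]-X[1]))
for im,c in((im1,c1),):
    b=blob(brown(im),(327,250)); print(b.sum()); obs=[(c,outline(b))]
o2=outline(blob(brown(im2),(168,276)))
print('entry wrist1 z0',fit(obs,SZ['entry'],[.66,.063,0,.2],0.))
t=cams.snapshot('top'); tb=blob(brown(t),(333,200),12); s=cams.snapshot('scene'); sb=blob(brown(s),(315,293),12); print(tb.sum(),sb.sum())
ob3=obs+[(cams.calibration('top'),outline(tb)),(cams.calibration('scene'),outline(sb))]
print('entry 3 views',fit(ob3,SZ['entry'],[.66,.063,0,.2]))
E
```

```text
head ((531.04345703125, 237.63035583496094), (30.780330657958984, 34.85529327392578), 42.657039642333984) 889
head ((327.8040466308594, 274.51214599609375), (32.254268646240234, 33.77618408203125), 88.75474548339844) 901
punch head [0.62618528 0.22291954 0.10906483]
[[0.547  0.1308 0.0245]
 [0.5081 0.2491 0.022 ]
 [0.6571 0.2986 0.0298]
 [0.7014 0.1835 0.0261]]
[[0.5493 0.1291 0.016 ]
 [0.5089 0.2497 0.016 ]
 [0.6639 0.3017 0.016 ]
 [0.706  0.1825 0.016 ]]
ctr [0.60340367 0.21547759 0.02561999] yaw 0.3250523976431117 0.16010138100434063 0.12459735056609712
ctr [0.60705685 0.21575455 0.016     ] yaw 0.32630325908884356 0.16452545775521527 0.12714783868618726
6198
entry wrist1 z0 (array([0.66408362, 0.06319172, 0.        , 0.18422268]), np.float64(0.9325316376430006))
30 731
entry 3 views (array([ 0.66374124,  0.06311532, -0.00155653,  0.1863512 ]), np.float64(1.1206333994140238))
```

```bash
python3 - <<'E'
from h import *
goto(.6345,.0577,.10,.184+np.pi)
im1=cv2.imread('pics/w1.png'); im2=cv2.imread('pics/w2.png'); c2=cams.calibration('wrist')
c1=cam_at([0.60170355,0.05685352,0.30224728],[np.cos(3.103246/2),np.sin(3.103246/2),0,0])
o=outline(blob(brown(im1),(327,250)))
print(fit([(c1,o)],SZ['entry'],[.66,.063,0,.2]))
print('area',cv2.contourArea(cv2.convexHull(np.float32(o))),cv2.contourArea(cv2.convexHull(np.float32(proj(c1,box([.664,.0632,0,.184],SZ['entry']))))))
print(at_z(c2,(328,274.5),.098),at_z(c1,(531,237.6),.098))
cv2.imwrite('pics/t2.png',cams.snapshot('top'))
for n in('top','scene'):
    c=cams.calibration(n); print(n,proj(c,[.6308,.2238,.098]))
    sn=cams.snapshot(n); u=proj(c,[.6308,.2238,.098])[0]; b=blob(cv2.inRange(cv2.cvtColor(sn,cv2.COLOR_BGR2HSV),(0,0,140),(180,60,255)),u,9); print(np.argwhere(b).mean(0)[::-1],b.sum())
E
```

```text
shift mm [ -62.7 -156.6  202.5] turn -0.225 turn rows 1.8
(array([ 0.66874832,  0.06327396, -0.01628262,  0.17438482]), np.float64(0.08394246191174667))
area 6239.5 6567.443376537878
[0.63073914 0.22260361 0.098     ] [0.62900341 0.22843628 0.098     ]
top [[277.78131319 206.14024869]]Traceback (most recent call last):
  File "<stdin>", line 12, in <module>
  File "h.py", line 64, in blob
    k=[i for i in range(1,n) if np.linalg.norm(ce[i]-near)<r]; k=max(k,key=lambda i:st[i,4]); return l==k
                                                                 ~~~^^^^^^^^^^^^^^^^^^^^^^^^
ValueError: max() iterable argument is empty
```

```bash
python3 - <<'E'
s=open('h.py').read()
s=s.replace("    m=cv2.morphologyEx(reg.astype(np.uint8),cv2.MORPH_OPEN,np.ones((3,3)))\n","    m=cv2.morphologyEx(reg.astype(np.uint8),cv2.MORPH_OPEN,np.ones((3,3)))\n    m=cv2.resize(m,None,fx=4,fy=4,interpolation=cv2.INTER_NEAREST)\n")
s=s.replace("return max(cs,key=cv2.contourArea)[:,0].astype(float)","return (max(cs,key=cv2.contourArea)[:,0]+.5)/4-.5")
s=s.replace("    return np.array([[x+c*i*s[0]/2-n","    if s[2]==.01:\n        q=[(i*a,j*b) for i in(-1,1) for j in(-1,1) for a,b in((.048,.032),(.055,.024))]\n        return np.array([[x+c*i-n*j,y+n*i+c*j,z+k*s[2]] for i,j in q for k in(0,1)])\n    return np.array([[x+c*i*s[0]/2-n")
open('h.py','w').write(s)
from h import *
im1=cv2.imread('pics/w1.png'); 
c1=cam_at([0.60170355,0.05685352,0.30224728],[np.cos(3.103246/2),np.sin(3.103246/2),0,0])
o=outline(blob(brown(im1),(327,250)))
print(fit([(c1,o)],SZ['entry'],[.66,.063,0,.2]),fit([(c1,o)],SZ['entry'],[.66,.063,0,.2],0.))
s=cams.snapshot('scene'); c=cams.calibration('scene')
print(fit([(c1,o),(c,outline(blob(brown(s),(315,293),12)))],SZ['entry'],[.66,.063,0,.2]))
goto(.6345,.0577,.10,.184+np.pi)
E
```

```text
(array([ 0.66558799,  0.06314568, -0.00598479,  0.176961  ]), np.float64(0.11242241262282411)) (array([0.66385066, 0.06310618, 0.        , 0.1806176 ]), np.float64(0.36235230015231223))
(array([ 6.63732445e-01,  6.29097363e-02, -2.82496401e-05,  1.79336741e-01]), np.float64(0.35313720642658625))
shift mm [ -62.7 -156.7  202.5] turn -0.225 turn rows 1.8
```

>>> move_arm(
  commands=[-12.5,-31.3,0,0,-12.5,-31.3,0,0,-12.5,-31.3,0,0,-12.5,-31.3,0,0,-12.7,-31.5,0,0,0,0,0,-0.11,0,0,0,-0.112,0,0,38,0,0,0,38,0,0,0,38,0,0,0,38,0,0,0,0,0],
  gripper=78,
)

```text
t: 6.9
ee_pos: [0.6296, 0.0577, 0.1415]
tcp_rot: [-0.09, 0.996, -0.0, -0.007]
wrist_force: [-2.1, -0.4, -1.4]
finger_gap: 0.078
finger_force: 0.0
```

```bash
python3 - <<'E'
from h import *
goto(.6343,.0577,.013,.18+np.pi); print(sense()['finger_gap'])
c,im=wrist(); cv2.imwrite('pics/w3.png',im)
E
```

```text
shift mm [ -6.4  -1.  128.4] turn 0.001 turn rows 0.0
0.0779523415116226
```

View pics/w3.png

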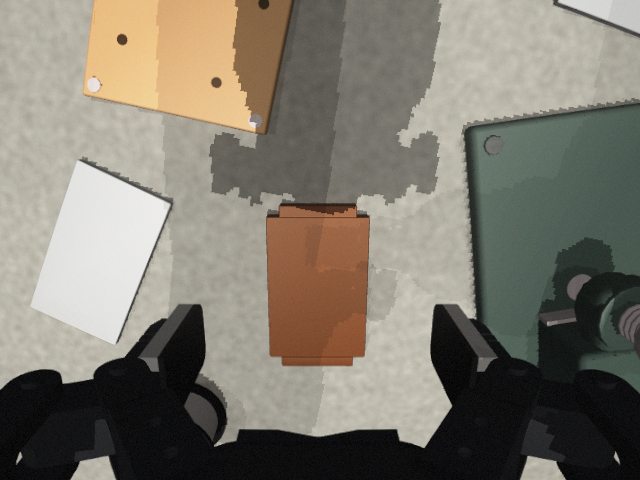

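>>> move_arm(
  commands=[-1.5,0,30,0,-1.5,0,30,0,-1.5,0,30,0,-1.5,0,26,0,0,0,4,0,0,0,4,0,0,0,4,0,0,0,0,0],
)

```text
t: 7.62
ee_pos: [0.6419, 0.06, 0.0245]
tcp_rot: [-0.091, 0.996, 0.0, 0.002]
wrist_force: [0.7, -0.5, 0.1]
finger_gap: 0.0781
finger_force: 0.0
```

>>> move_arm(
  commands=[0,0,0,0,0,0,0,0],
)

```text
t: 7.78
ee_pos: [0.6414, 0.06, 0.0241]
tcp_rot: [-0.091, 0.996, -0.0, 0.001]
wrist_force: [-0.3, 0.7, -0.1]
finger_gap: 0.0783
finger_force: 0.0
```

```bash
python3 - <<'E'
from h import *
goto(.6343,.0577,.013,.18+np.pi); s=sense(); print(s['ee_pos'],s['qd'],s['wrist_force'])
E
```

```text
shift mm [ 7.4 -1.  11.1] turn 0.002 turn rows 0.0
[0.64141619 0.05999162 0.02411421] [ 0.00029176  0.00410889 -0.0083193  -0.00433728  0.00089889  0.00010977] [-0.2568474   0.68153082 -0.06353902]
```

>>> move_arm(
  commands=[3.7,-0.5,4,0,3.7,-0.5,4,0,0,0,3,0,0,0,0,0,0,0,0,0],
)

```text
t: 8.2
ee_pos: [0.6329, 0.0575, 0.0109]
tcp_rot: [-0.091, 0.996, 0.0, -0.0]
wrist_force: [-0.4, 0.7, -0.3]
finger_gap: 0.0781
finger_force: 0.0
```

>>> move_arm(
  commands=[0,0,0,0,0,0,0,0,0,0,0,0,0,0,0,0,0,0,0,0],
  gripper=55,
)

```text
t: 8.62
ee_pos: [0.6338, 0.0577, 0.0119]
tcp_rot: [-0.091, 0.996, 0.0, 0.001]
wrist_force: [-1.3, -0.3, 4.0]
finger_gap: 0.0621
finger_force: 66.4
```

>>> move_arm(
  commands=[0,0,-5,0,0,0,-12,0,0,0,-20,0,0,0,-20,0,0,0,-20,0,0,0,-20,0,0,0,0,-0.073,0,0,0,-0.073,0,0,0,0,0,0,0,0],
)

```text
t: 9.45
ee_pos: [0.6331, 0.0576, 0.1086]
tcp_rot: [-0.162, 0.987, -0.0, -0.0]
wrist_force: [-0.5, 0.3, -1.5]
finger_gap: 0.0623
finger_force: 65.8
```

```bash
python3 - <<'E'
from h import *
goto(.5119,.1832,.085,.326+np.pi); s=sense(); print(s['t'],s['ee_pos'],s['wrist_force'],s['finger_gap'])
E
```

```text
shift mm [ 74.6 157.8  23.7] turn 0.0 turn rows 0.0
9.45 [0.63312725 0.0575773  0.10863248] [-0.47231601  0.29640358 -1.54215982] 0.06229432349197423
```

>>> move_arm(
  commands=[15,22,0,0,15,22,0,0,15,22,0,0,15,22,0,0,15,22,0,0,0,22,0,0,0,22,8,0,0,4,8,0,0,0,8,0,0,0,0,0,0,0,0,0],
)

```text
t: 10.37
ee_pos: [0.5111, 0.1821, 0.0834]
tcp_rot: [-0.163, 0.987, -0.0, -0.001]
wrist_force: [0.1, 0.7, -1.5]
finger_gap: 0.0622
finger_force: 65.8
```

```bash
python3 - <<'E'
from h import *
goto(.5119,.1832,.033,.326+np.pi); s=sense(); print(s['t'],s['ee_pos'],s['wrist_force'],s['finger_gap'])
c,im=wrist(); cv2.imwrite('pics/w4.png',im)
E
```

```text
shift mm [-1.2  0.9 50.4] turn 0.001 turn rows 0.0
10.3667 [0.51111399 0.18205175 0.08344732] [ 0.05514437  0.6708346  -1.45190313] 0.062160282704972335
```

View pics/w4.png

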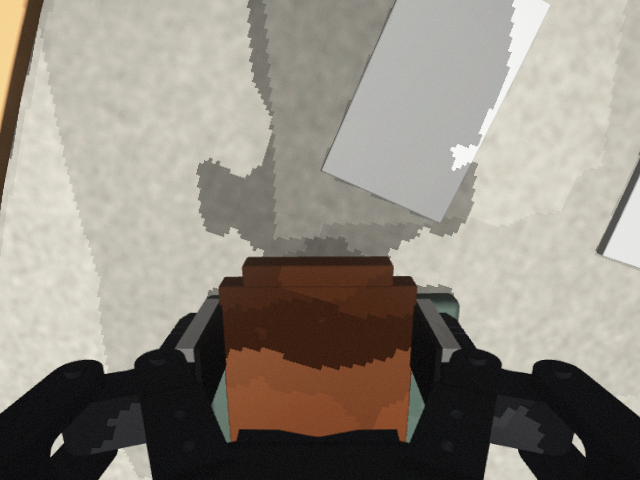

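```bash
python3 - <<'E'
from h import *
c=cams.calibration('wrist'); a=.326; R=np.array([[np.cos(a),-np.sin(a)],[np.sin(a),np.cos(a)]]); o=np.array([.6308,.2234])
for x,y in((-.11,.065),(-.11,-.065),(-.11,0)): print(proj(c,np.r_[o+R@[x,y],.016]))
im=cv2.imread('pics/w4.png'); cv2.imwrite('pics/w4c.png',cv2.resize(im[250:440,160:500],None,fx=2.3,fy=2.3))
E
```

```text
[[453.00567353 300.75006029]]
[[188.33163649 300.46308845]]
[[320.68821964 301.01369269]]
```

View pics/w4c.png

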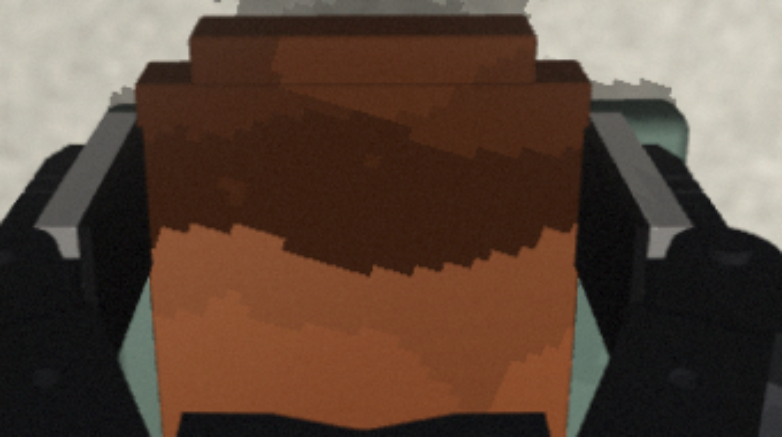

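>>> move_arm(
  commands=[0,1.3,10,0,0,1.3,10,0,0,1,10,0,0,0,10,0,0,0,6,0,0,0,4,0,0,0,1,0,0,0,0,0,0,0,0,0],
)

```text
t: 11.17
ee_pos: [0.5105, 0.1865, 0.0336]
tcp_rot: [-0.163, 0.987, 0.0, 0.0]
wrist_force: [-0.1, 0.1, -1.5]
finger_gap: 0.0621
finger_force: 65.9
```

```bash
python3 - <<'E'
from h import *
s=sense(); print(s['t'],s['ee_pos'],s['wrist_force'],s['finger_gap'])
goto(.5109,.1860,.0315,.326+np.pi); goto(.5640,.2039,.0315,.326+np.pi)
E
```

```text
11.1667 [0.51049631 0.18650953 0.0336276 ] [-0.11814298  0.13211151 -1.54659467] 0.06206296454812807
shift mm [-0.2 -0.6  2.1] turn 0.002 turn rows 0.0
shift mm [-56.3  -0.8   2.2] turn 0.002 turn rows 0.0
```

>>> move_arm(
  commands=[-4,0,2,0,-9,0,0,0,-9,0,0,0,-9,0,0,0,-9,0,0,0,-7,0,0,0,-4,0,0,0,-2,0,0,0,-1,0,0,0,0,0,0,0],
)

```text
t: 12.0
ee_pos: [0.5613, 0.2038, 0.0311]
tcp_rot: [-0.163, 0.987, -0.0, -0.0]
wrist_force: [0.1, 0.3, -1.3]
finger_gap: 0.0624
finger_force: 65.9
```

>>> move_arm(
  commands=[-1,0,0,0,-1,0,0,0,0,0,0,0],
)

```text
t: 12.25
ee_pos: [0.5632, 0.2044, 0.0314]
tcp_rot: [-0.163, 0.987, 0.0, 0.0]
wrist_force: [-0.1, 0.6, -1.3]
finger_gap: 0.0618
finger_force: 65.9
```

Keep nudging 1 mm per row until the stop is felt.

>>> move_arm(
  commands=[-1,0,0,0,-1,0,0,0,0,0,0,0],
)

```text
t: 12.5
ee_pos: [0.5642, 0.2048, 0.031]
tcp_rot: [-0.163, 0.987, -0.0, -0.001]
wrist_force: [-3.7, -0.8, -0.8]
finger_gap: 0.0624
finger_force: 66.0
```

>>> move_arm(
  commands=[-1,0,0,0,-1,0,0,0,0,0,0,0],
)

```text
t: 12.75
ee_pos: [0.5643, 0.2048, 0.0304]
tcp_rot: [-0.163, 0.987, -0.001, -0.003]
wrist_force: [-9.4, -4.5, 1.1]
finger_gap: 0.0623
finger_force: 66.2
```

>>> move_arm(
  commands=[2,0,1,0,0,0,1,0,0,0,1,0,0,0,0,0],
)

```text
t: 13.08
ee_pos: [0.5642, 0.2047, 0.0282]
tcp_rot: [-0.163, 0.987, -0.0, -0.001]
wrist_force: [-6.2, -2.4, 1.6]
finger_gap: 0.0622
finger_force: 66.2
```

>>> move_arm(
  commands=[1.5,0,0.5,0,0,0,0,0],
)

```text
t: 13.25
ee_pos: [0.5641, 0.2048, 0.0279]
tcp_rot: [-0.163, 0.987, 0.0, 0.001]
wrist_force: [-0.3, -0.5, -1.3]
finger_gap: 0.062
finger_force: 65.9
```

>>> move_arm(
  commands=[0,0,0,0,0,0,0,0,0,0,0,0,0,0,0,0],
  gripper=78,
)

```text
t: 13.58
ee_pos: [0.5642, 0.2048, 0.0281]
tcp_rot: [-0.163, 0.987, 0.0, 0.0]
wrist_force: [0.4, -0.7, -0.1]
finger_gap: 0.0781
finger_force: 0.0
```

>>> move_arm(
  commands=[12,0,0,0,20,0,0,0,20,0,0,0,20,0,0,0,20,0,-8,0,12,0,-15,0,0,0,-25,0,0,0,-30,0,0,0,-30,0,0,0,-30,0,0,0,-30,0,0,0,0,0],
)

```text
t: 14.58
ee_pos: [0.4678, 0.172, 0.2022]
tcp_rot: [-0.163, 0.987, 0.001, 0.005]
wrist_force: [0.0, -0.4, 0.5]
finger_gap: 0.0778
finger_force: 0.0
```

```bash
python3 - <<'E'
from h import *
s=sense(); print(s['t'],s['ee_pos'],s['wrist_force'],s['finger_gap'])
c,im=wrist(); cv2.imwrite('pics/w5.png',im)
b=blob(brown(im),proj(c,[.59,.21,.02])[0],80)|blob(brown(im),proj(c,[.57,.2,.02])[0],50)
a=.326; R=np.array([[np.cos(a),-np.sin(a)],[np.sin(a),np.cos(a)]])
print('expected',np.array([.6301,.2271])+R@[-.039,0])
print(b.sum())
# visible front corners: print front edge
o=outline(b); print(o.min(0),o.max(0))
ox=np.array([.6301,.2271])
for p in((-.094,-.024),(-.094,.024),(-.087,-.032),(-.087,.032),(-.11,-.065),(-.11,.065)): print(p,np.round(proj(c,np.r_[ox+R@p,.026 if p[0]>-.1 else .016])[0],1))
E
```

```text
14.5833 [0.46776724 0.17202014 0.20220551] [ 0.04589048 -0.39134318  0.5137487 ] 0.07783284208361892
expected [0.59315409 0.21461001]
8162
[276.625 310.625] [358.375 429.375]
(-0.094, -0.024) [287.3 315.7]
(-0.094, 0.024) [349.5 315.8]
(-0.087, -0.032) [277.2 323.8]
(-0.087, 0.032) [359.6 324. ]
(-0.11, -0.065) [235.6 291.2]
(-0.11, 0.065) [401.3 291.6]
```

View pics/w5.png

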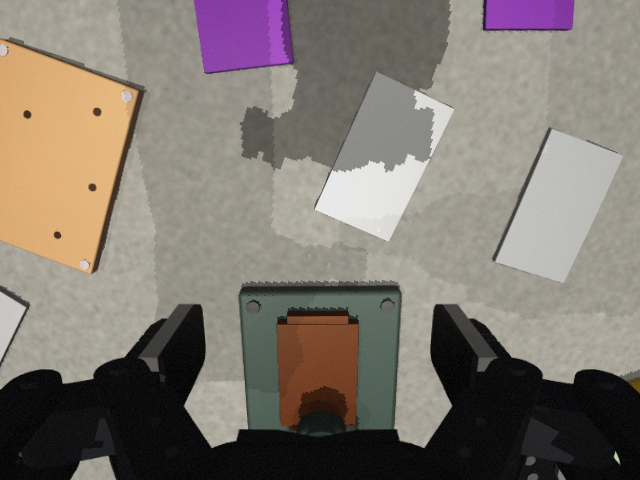

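>>> move_arm(
  commands=[0,0,0,0.118,0,0,0,0.118,0,0,0,0.118,0,0,0,0.118,0,0,0,0.118,0,0,0,0.118,0,0,0,0.118,0,0,0,0.112,-12,-18,-3,0,-20,-30,-4,0,-20,-30,-4,0,-20,-30,-4,0],
)

```text
t: 15.63
ee_pos: [0.4618, 0.0403, 0.2097]
tcp_rot: [0.299, 0.954, -0.0, -0.001]
wrist_force: [0.6, -0.4, 0.1]
finger_gap: 0.0782
finger_force: 0.0
```

>>> move_arm(
  commands=[-20,-30,-4,0,-20,-30,-4,0,-20,-30,-4,0,-20,-30,-4,0,-20,-30,-4,0,-20,-30,-4,0,-20,-30,-4,0,-20,-30,-4,0,-20,-30,-4,0,-20,-30,0,0,-20,-30,0,0,0,0,0,0],
)

```text
t: 16.63
ee_pos: [0.4531, -0.3604, 0.2443]
tcp_rot: [0.303, 0.953, -0.001, -0.001]
wrist_force: [-0.2, 0.5, 0.2]
finger_gap: 0.0784
finger_force: 0.0
```

```bash
python3 - <<'E'
from h import *
s=sense(); print(s['t'],s['ee_pos'],tool()[2],np.round(s['q'],2))
c,im=wrist(); cv2.imwrite('pics/w6.png',im); pickle.dump(c,open('c6.pkl','wb'))
ct,cs=cams.calibration('top'),cams.calibration('scene')
print('head top',tri([ray(ct,(503,230)),ray(cs,(133,245))]))
for th in ('mallet','rest'):
    for d in cams.regions_of('wrist',th): print(th,d['confidence'],d['location'],d['region'].sum(),at_z(c,d['location'],.05))
E
```

```text
16.6333 [ 0.4530782  -0.36044897  0.24434435] 2.526865915655323 [-0.67  0.23  0.08  1.42 -0.   -0.06]
head top [ 0.55570049 -0.43304527  0.07852678]
mallet 0.61 [316.4, 272.9] 8608 [ 0.49073842 -0.38877535  0.05      ]
rest 0.68 [334.0, 242.4] 6760 [ 0.47814708 -0.3631685   0.05      ]
```

View pics/w6.png

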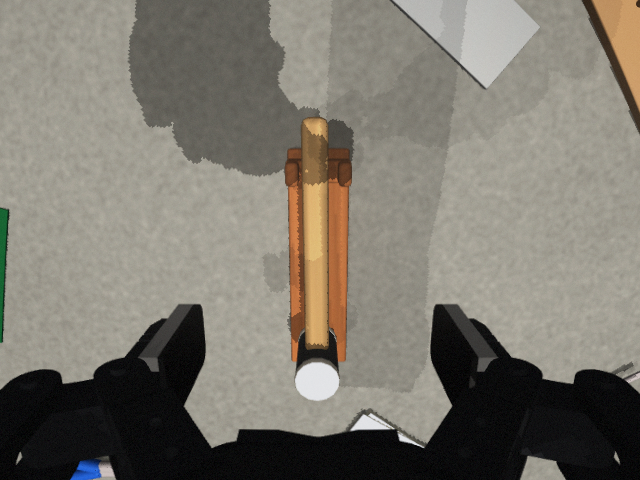

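```bash
python3 - <<'E'
from h import *
c=pickle.load(open('c6.pkl','rb'))
H=at_z(c,(317.2,381),.078); E=at_z(c,(314.7,121),.056); M=at_z(c,(316.5,335),.056); M2=at_z(c,(314.8,160),.056)
print('head',H,'end',E,np.linalg.norm(H-E)); v=H-E; print('yaw',np.arctan2(v[1],v[0])); v=M-M2; yaw=np.arctan2(v[1],v[0]); print('yaw h',yaw)
r1=(at_z(c,(291.5,190),.008)+at_z(c,(350,190),.008))/2; r2=(at_z(c,(293,355),.008)+at_z(c,(346.5,355),.008))/2; v=r2-r1; print('rest',r1,r2,'yaw',np.arctan2(v[1],v[0]))
g=H-.038*np.array([np.cos(yaw),np.sin(yaw),0]); print(g); goto(g[0],g[1],.15,yaw+np.pi)
E
```

```text
head [ 0.55639578 -0.43425511  0.078     ] end [ 0.39528596 -0.32275158  0.056     ] 0.19716341576638607
yaw -0.6054018181541373
yaw h -0.6064468058543468
rest [ 0.4441172 -0.3515556  0.008    ] [ 0.57233179 -0.44281019  0.008     ] yaw -0.6185572759409314
[ 0.52517201 -0.41259695  0.078     ]
shift mm [-92.   -5.8  95.2] turn -0.004 turn rows 0.0
```

>>> move_arm(
  commands=[-20,-2,0,0,-20,-2,0,0,-20,-2,0,0,-20,0,0,0,-12,0,0,0,0,0,20,0,0,0,20,0,0,0,20,0,0,0,20,0,0,0,15,0,0,0,0,0,0,0,0,0],
  gripper=50,
)

```text
t: 17.78
ee_pos: [0.5256, -0.4111, 0.1512]
tcp_rot: [0.299, 0.954, 0.0, -0.001]
wrist_force: [-0.1, -1.0, 1.0]
finger_gap: 0.0497
finger_force: 0.0
```

```bash
python3 - <<'E'
from h import *
goto(.5252,-.4126,.042,np.pi-.6065); print(sense()['finger_gap'])
E
```

```text
shift mm [ -0.8  -1.5 109.2] turn -0.002 turn rows 0.0
0.04974579508082331
```

>>> move_arm(
  commands=[0,-1,18,0,0,-0.5,18,0,0,0,18,0,0,0,18,0,0,0,18,0,0,0,10,0,0,0,5,0,0,0,3,0,0,0,0,0,0,0,0,0],
)

```text
t: 18.62
ee_pos: [0.5255, -0.4144, 0.045]
tcp_rot: [0.3, 0.954, -0.0, 0.001]
wrist_force: [-0.3, -0.2, 0.2]
finger_gap: 0.0498
finger_force: 0.0
```

>>> move_arm(
  commands=[0,0,0,0,0,0,0,0,0,0,0,0,0,0,0,0,0,0,0,0,0,0,0,0,0,0,0,0],
  gripper=10,
)

```text
t: 19.2
ee_pos: [0.5254, -0.4143, 0.0448]
tcp_rot: [0.3, 0.954, -0.0, 0.001]
wrist_force: [-0.3, 0.9, 5.4]
finger_gap: 0.0191
finger_force: 59.9
```

>>> move_arm(
  commands=[0,0,-5,0,0,0,-15,0,0,0,-20,0,0,0,-25,0,0,0,-25,0,0,0,-25,0,0,0,-20,0,0,0,-10,0,0,0,0,0,6,11,0,0,14,25,0,0,14,25,0,0],
)

```text
t: 20.2
ee_pos: [0.5309, -0.3434, 0.1859]
tcp_rot: [0.301, 0.954, 0.001, -0.002]
wrist_force: [0.7, 1.1, -1.9]
finger_gap: 0.0188
finger_force: 58.9
```

>>> move_arm(
  commands=[14,25,0,0,14,25,0,0,14,25,0,0,14,25,0,0,14,25,0,0,14,25,0,0,14,25,0,0,14,25,0,0,14,25,0,0,14,25,0,0,14,25,0,0,14,25,0,0],
)

```text
t: 21.2
ee_pos: [0.5645, -0.0004, 0.1864]
tcp_rot: [0.3, 0.954, -0.0, -0.002]
wrist_force: [0.7, -0.7, -3.3]
finger_gap: 0.0191
finger_force: 58.9
```

>>> move_arm(
  commands=[14,25,0,0,14,25,0,0,14,25,0,0,14,25,0,0,7,14,0,0,0,0,0,-0.117,0,0,0,-0.117,0,0,0,-0.117,0,0,0,-0.117,0,0,0,-0.117,0,0,0,-0.117,0,0,0,-0.117],
)

```text
t: 22.2
ee_pos: [0.5786, 0.1269, 0.1869]
tcp_rot: [-0.107, 0.994, -0.0, -0.002]
wrist_force: [-0.2, 0.2, -2.4]
finger_gap: 0.0189
finger_force: 59.0
```

>>> move_arm(
  commands=[0,0,0,-0.114,0,0,0,0,0,0,0,0],
)

```text
t: 22.45
ee_pos: [0.5789, 0.127, 0.1874]
tcp_rot: [-0.159, 0.987, -0.0, -0.001]
wrist_force: [0.5, 0.1, -2.4]
finger_gap: 0.0186
finger_force: 59.0
```

```bash
python3 - <<'E'
from h import *
s=sense(); print(s['t'],s['ee_pos'],s['wrist_force'],s['finger_gap'],s['finger_force'])
goto(.5950,.2159,.17,.326+np.pi)
c,im=wrist(); cv2.imwrite('pics/w7.png',im)
E
```

```text
22.45 [0.57889506 0.12695343 0.18744836] [ 0.46733916  0.05681391 -2.42959576] 0.018567658215956948 58.990779519081116
shift mm [-43.3  79.4  17.4] turn -0.006 turn rows 0.0
```

View pics/w7.png

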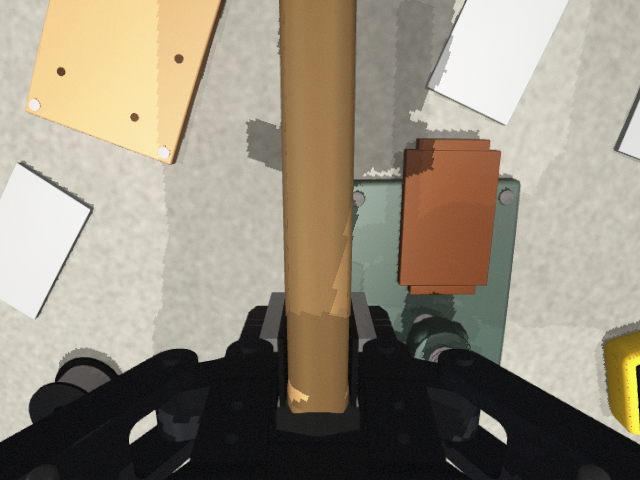

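```bash
python3 - <<'E'
from h import *
im=cv2.imread('pics/w7.png'); c=cams.calibration('wrist')
b=blob(brown(im),(448,215),30); print(b.sum(),np.argwhere(b).min(0),np.argwhere(b).max(0))
p,r=fit([(c,outline(b))],SZ['entry'],[.56,.2,.016,.3],.016); print(p,r); print(fit([(c,outline(b))],SZ['entry'],[.56,.2,.016,.3]))
a=.326; R=np.array([[np.cos(a),-np.sin(a)],[np.sin(a),np.cos(a)]]); o=np.array([.6300,.2277])
q=R.T@(p[:2]-o); print('in stand',q,p[3]-a)
s=cams.snapshot('scene'); cs=cams.calibration('scene'); d=proj(cs,np.r_[p[:2],.02])[0]; print(d)
# base front corners
for y in(-.065,.065): print(proj(c,np.r_[o+R@[-.11,y],.016]))
e=o+R@[-.11+q[0]+.055-.02+.0+.0,q[1]]
E
```

```text
13902 [139 398] [294 500]
[0.54756898 0.21145034 0.016      0.31577126] 0.428103557041052
(array([0.54770631, 0.2122262 , 0.01371428, 0.31402838]), np.float64(0.0002828283758096567))
in stand [-0.08329351  0.01100525] -0.010228739220299488
[367.18019285 255.30623546]
[[338.55819676 180.16715507]]
[[522.7406197  180.13331611]]
```

```bash
cat >> h.py <<'E'
SA=.326; SO=np.array([.6300,.2277]); SR=np.array([[np.cos(SA),-np.sin(SA)],[np.sin(SA),np.cos(SA)]])
def sgoto(x,y,z,off=.037):
    """goto with a point given in the stand's frame, mallet head off ahead of the TCP"""
    w=SO+SR@[x-off,y]; goto(w[0],w[1],z,SA+np.pi)
E
python3 - <<'E'
from h import *
sgoto(-.083,.075,.12); sgoto(-.083,.075,.056)
E
```

```text
shift mm [ 40.4 153.9  68.1] turn -0.005 turn rows 0.0
shift mm [ 40.3 153.9 132.1] turn -0.005 turn rows 0.0
```

>>> move_arm(
  commands=[6,22,0,-0.005,6,22,0,0,6,22,0,0,6,22,0,0,6,22,0,0,6,22,0,0,4,22,0,0,0,0,15,0,0,0,20,0,0,0,20,0,0,0,10,0,0,0,0,0],
)

```text
t: 23.55
ee_pos: [0.4907, 0.2593, 0.1211]
tcp_rot: [-0.163, 0.987, -0.001, -0.002]
wrist_force: [-0.2, 0.1, -2.3]
finger_gap: 0.0191
finger_force: 59.3
```

```bash
python3 - <<'E'
from h import *
sgoto(-.083,.075,.056); print(sense()['finger_gap'])
E
```

```text
shift mm [-2.1  0.5 65.1] turn 0.001 turn rows 0.0
0.019148081536319195
```

>>> move_arm(
  commands=[-2,0,15,0,0,0,15,0,0,0,15,0,0,0,10,0,0,0,5,0,0,0,3,0,0,0,0,0,0,0,0,0],
)

```text
t: 24.22
ee_pos: [0.4946, 0.2609, 0.0616]
tcp_rot: [-0.163, 0.987, 0.0, 0.0]
wrist_force: [-0.0, 0.0, -2.2]
finger_gap: 0.019
finger_force: 59.3
```

```bash
python3 - <<'E'
from h import *
s=sense(); print(s['ee_pos'],s['wrist_force']); sgoto(-.083,.075,.056); sgoto(-.083,.05,.056)
E
```

```text
[0.49462671 0.26092634 0.06156867] [-0.03866924  0.04594893 -2.21909948]
shift mm [2.4 0.2 5.6] turn 0.002 turn rows 0.0
shift mm [  2.5 -24.8   5.6] turn 0.002 turn rows 0.0
```

>>> move_arm(
  commands=[1,0,3,0,1,0,2,0,0,-4,0,0,0,-4,0,0,0,-4,0,0,0,-4,0,0,0,-4,0,0,0,-3,0,0,0,-1.5,0,0,0,0,0,0],
)

```text
t: 25.05
ee_pos: [0.5004, 0.2365, 0.0559]
tcp_rot: [-0.163, 0.987, -0.0, 0.0]
wrist_force: [-0.2, -0.1, -2.4]
finger_gap: 0.0195
finger_force: 59.3
```

```bash
python3 - <<'E'
from h import *
s=sense(); print(s['ee_pos'],s['wrist_force']); sgoto(-.083,.05,.056)
c,im=wrist(); cv2.imwrite('pics/w8.png',im)
b=brown(im); n,l,st,ce=cv2.connectedComponentsWithStats(b); print([(st[i].tolist(),ce[i].round().tolist()) for i in range(1,n) if st[i,4]>400])
E
```

```text
[0.50038997 0.23646711 0.05585146] [-0.18271827 -0.13396768 -2.40081816]
shift mm [ 0.   0.2 -0.1] turn 0.002 turn rows 0.0
[([107, 251, 164, 122, 14263], [184.0, 303.0])]
```

View pics/w8.png

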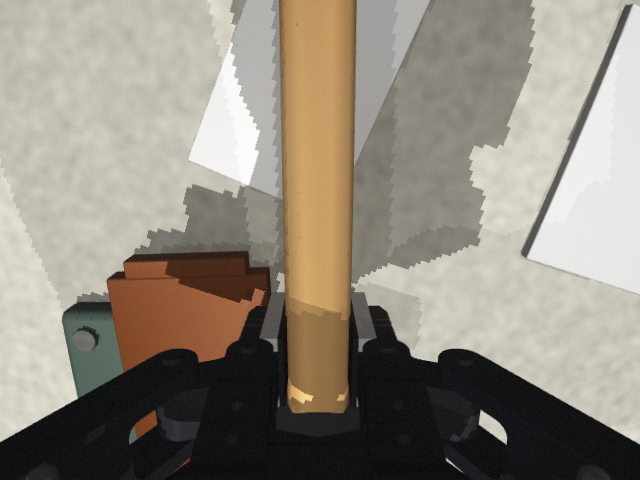

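```bash
python3 - <<'E'
from h import *
c=cams.calibration('wrist')
for uv,z in (((63,310),.016),((107,279),.026),((122,262),.026),((249,252),.026),((268,268),.026)):
    w=at_z(c,uv,z); print(uv,np.round(SR.T@(w[:2]-SO),4))
E
```

```text
(63, 310) [-0.1107 -0.0605]
(107, 279) [-0.1289 -0.0334]
(122, 262) [-0.136  -0.0264]
(249, 252) [-0.1402  0.0234]
(268, 268) [-0.1338  0.0304]
```

```bash
python3 - <<'E'
from h import *
sgoto(-.175,-.001,.1); sgoto(-.112,-.001,.056)
E
```

```text
shift mm [ 92.1 -50.8 -44.2] turn 0.002 turn rows 0.0
shift mm [ 29.1 -50.9  -0.2] turn 0.002 turn rows 0.0
```

>>> move_arm(
  commands=[0,5,0,0,0,5,-10,0,0,0,-18,0,0,0,-18,0,15,0,0,0,20,-12,0,0,20,-17,0,0,20,-17,0,0,17,-15,0,0,0,0,10,0,0,0,15,0,0,0,0,0],
)

```text
t: 26.1
ee_pos: [0.4284, 0.1589, 0.0754]
tcp_rot: [-0.163, 0.987, -0.0, -0.001]
wrist_force: [-1.3, -0.0, -2.3]
finger_gap: 0.019
finger_force: 59.3
```

```bash
python3 - <<'E'
from h import *
print(sense()['ee_pos']); sgoto(-.175,-.001,.056); sgoto(-.112,-.001,.056)
E
```

```text
[0.42838835 0.15887161 0.07544197]
shift mm [-1.1 -0.4 19.4] turn 0.002 turn rows 0.0
shift mm [-64.1  -0.5  19.3] turn 0.002 turn rows 0.0
```

>>> move_arm(
  commands=[0,0,10,0,0,0,6,0,0,0,3,0,-5,0,0,0,-7,0,0,0,-7,0,0,0,-7,0,0,0,-7,0,0,0,-7,0,0,0,-7,0,0,0,-6,0,0,0,0,0,0,0],
)

```text
t: 27.1
ee_pos: [0.4812, 0.1765, 0.0578]
tcp_rot: [-0.163, 0.987, 0.0, 0.001]
wrist_force: [0.7, 0.1, -2.4]
finger_gap: 0.0191
finger_force: 59.4
```

>>> move_arm(
  commands=[-4,0,0,0,-2,0,0,0,0,0,0,0],
)

```text
t: 27.35
ee_pos: [0.4857, 0.1781, 0.0577]
tcp_rot: [-0.163, 0.987, 0.0, 0.0]
wrist_force: [1.1, 0.2, -3.3]
finger_gap: 0.0196
finger_force: 59.4
```

>>> move_arm(
  commands=[-2,0,0,0,-2,0,0,0,0,0,0,0],
)

```text
t: 27.6
ee_pos: [0.4887, 0.1791, 0.0577]
tcp_rot: [-0.163, 0.987, -0.0, -0.001]
wrist_force: [-3.2, -1.1, -1.6]
finger_gap: 0.019
finger_force: 59.8
```

```bash
python3 - <<'E'
from h import *
s=sense(); print(s['ee_pos'],s['wrist_force']); sgoto(-.112,-.001,.056)
E
```

```text
[0.48866416 0.17912335 0.05770455] [-3.20019863 -1.12221586 -1.6117154 ]
shift mm [-0.5 -0.2  1.7] turn 0.002 turn rows 0.0
```

>>> move_arm(
  commands=[-1.5,0,0,0,0,0,0,0,4,0,0,0,10,0,0,0,10,0,-10,0,0,0,-25,0,0,0,-25,0,0,0,-25,0,-10,-20,-25,0,-20,-25,-15,0,-20,-20,0,0,-20,-20,0,0],
)

```text
t: 28.6
ee_pos: [0.5631, 0.1135, 0.185]
tcp_rot: [-0.163, 0.987, 0.0, 0.002]
wrist_force: [-0.1, 0.7, -2.9]
finger_gap: 0.0192
finger_force: 59.6
```

>>> move_arm(
  commands=[-20,0,0,0,0,0,0,0,0,0,0,0],
)

```text
t: 28.85
ee_pos: [0.5807, 0.1204, 0.1823]
tcp_rot: [-0.163, 0.987, 0.0, -0.0]
wrist_force: [-0.7, 0.0, -2.1]
finger_gap: 0.0189
finger_force: 59.5
```

```bash
python3 - <<'E'
from h import *
print(sense()['t'],sense()['ee_pos'])
c,im=wrist(); cv2.imwrite('pics/w9.png',im)
n=proj(c,np.r_[SO+SR@[-.06,0],.026])[0]; print(n)
b=blob(brown(im),n,60); print(b.sum(),np.argwhere(b).min(0),np.argwhere(b).max(0))
o=outline(b)
f=o[o[:,1]<o[:,1].min()+60]
for q in o[np.argmin(o[:,1])],o[np.argmin(o[:,0])],o[np.argmax(o[:,0])]: print(q,SR.T@(at_z(c,q,.026)[:2]-SO))
for y in(-.065,.065): print(proj(c,np.r_[SO+SR@[-.11,y],.016]))
cv2.imwrite('pics/w9.png',im[80:400,200:640])
sgoto(0,0,.172)
E
```

```text
28.85 [0.58070302 0.12036848 0.18229116]
[442.37546148 256.42626542]
11165 [205 392] [350 487]
[455.625 204.625] [-0.09643653  0.0061379 ]
[391.625 284.625] [-0.03917147 -0.0343454 ]
[487.375 224.375] [-0.08291802  0.02932794]
[[349.27584649 181.86829681]]
[[535.89036489 183.35026202]]
shift mm [-45.   85.5  10.4] turn 0.002 turn rows 0.0
```

View pics/w9.png

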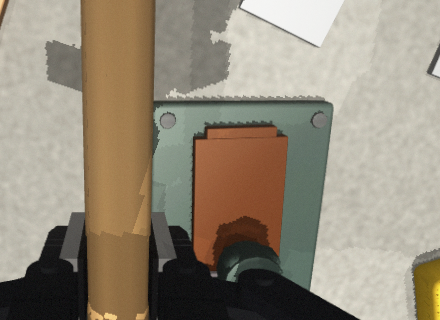

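>>> move_arm(
  commands=[-8,17,0,0,-8,17,0,0,-8,17,0,0,-8,17,0,0,-8,17,5,0,-5,1,5,0,0,0,0,0,0,0,0,0],
)

```text
t: 29.57
ee_pos: [0.5944, 0.2162, 0.1725]
tcp_rot: [-0.164, 0.987, -0.0, -0.001]
wrist_force: [0.7, 0.0, -3.2]
finger_gap: 0.0191
finger_force: 59.5
```

```bash
python3 - <<'E'
from h import *
print(sense()['t'],sense()['ee_pos']); sgoto(0,0,.1268)
E
```

```text
29.5667 [0.59435982 0.21621193 0.17248592]
shift mm [-0.5 -0.5 45.7] turn 0.003 turn rows 0.0
```

>>> move_arm(
  commands=[0,0,10,0,0,0,12,0,0,0,12,0,0,0,12,0,0,0,3,0,0,0,0,0],
)

```text
t: 30.07
ee_pos: [0.5948, 0.2153, 0.1251]
tcp_rot: [-0.163, 0.987, -0.0, 0.0]
wrist_force: [-5.5, -3.7, 8.9]
finger_gap: 0.0189
finger_force: 61.8
```

>>> move_arm(
  commands=[0,0,-8,0,0,0,-16,0,0,0,-20,0,0,0,-20,0,0,0,0,0.117,0,0,0,0.117,0,0,0,0.117,0,0,0,0.117,0,0,0,0.117,0,0,0,0.117,0,0,0,0.117,0,0,0,0.114],
)

```text
t: 31.07
ee_pos: [0.5953, 0.216, 0.1876]
tcp_rot: [0.301, 0.954, -0.0, -0.0]
wrist_force: [0.1, 0.3, -1.9]
finger_gap: 0.0189
finger_force: 60.2
```

```bash
python3 - <<'E'
from h import *
print(sense()['t'],sense()['ee_pos']); goto(.5254,-.4143,.19,2.535)
c=cams.calibration('top'); im=cams.snapshot('top'); 
n=proj(c,np.r_[SO+SR@[-.06,0],.026])[0]; print(n)
try:
    b=blob(brown(im),n,40); print('entry visible',b.sum(),np.argwhere(b).mean(0)[::-1])
except Exception as e: print(e)
E
```

```text
31.0667 [0.59531982 0.21595164 0.18762222]
shift mm [-304.4 -556.3   -2.3] turn -0.005 turn rows 0.0
[285.27432348 228.28216047]
max() iterable argument is empty
```

>>> move_arm(
  commands=[-8,-14,0,0,-14,-25.5,0,0,-14,-25.5,0,0,-14,-25.5,0,0,-14,-25.5,0,0,-14,-25.5,0,0,-14,-25.5,0,0,-14,-25.5,0,0,-14,-25.5,0,0,-14,-25.5,0,0,-14,-25.5,0,0,-14,-25.5,0,0],
)

```text
t: 32.12
ee_pos: [0.5602, -0.12, 0.1879]
tcp_rot: [0.297, 0.955, -0.0, 0.0]
wrist_force: [0.6, 0.1, -2.0]
finger_gap: 0.0192
finger_force: 60.1
```

>>> move_arm(
  commands=[-14,-25.5,0,0,-14,-25.5,0,0,-14,-25.5,0,0,-14,-25.5,0,0,-14,-25.5,0,0,-14,-25.5,0,0,-14,-25.5,0,0,-14,-25.5,0,0,-14,-25.5,0,0,-10,-20,0,0,0,0,0,0,0,0,0,0],
)

```text
t: 33.12
ee_pos: [0.5299, -0.4021, 0.1872]
tcp_rot: [0.298, 0.955, 0.0, -0.0]
wrist_force: [-0.7, 0.2, -2.5]
finger_gap: 0.0191
finger_force: 60.2
```

```bash
python3 - <<'E'
from h import *
print(sense()['t'],sense()['ee_pos'],sense()['finger_gap']); goto(.5254,-.4143,.0448,2.535)
c,im=wrist(); cv2.imwrite('pics/w10.png',im)
im7=cv2.imread('pics/w7.png')
# handle edges in the two pictures, for slip: handle mask columns at some rows
for i in(im7,im):
    h=cv2.cvtColor(i,cv2.COLOR_BGR2HSV); m=cv2.inRange(h,(12,80,60),(25,255,255))
    print([ (int(np.where(m[r,240:400])[0].min())+240,int(np.where(m[r,240:400])[0].max())+240) for r in(5,100,200,280)])
E
```

```text
33.1167 [ 0.52990519 -0.40207525  0.18719835] 0.01911032418642758
shift mm [ -3.4 -12.6 142.4] turn 0.001 turn rows 0.0
[(279, 355), (281, 354), (283, 352), (285, 350)]
[(280, 355), (266, 353), (268, 352), (272, 350)]
```

>>> move_arm(
  commands=[-2,-6,0,0,-1.4,-6.6,0,0,0,0,15,0,0,0,20,0,0,0,20,0,0,0,20,0,0,0,15,0,0,0,5,0,0,0,0,0,0,0,0,0],
)

```text
t: 34.0
ee_pos: [0.527, -0.4127, 0.0935]
tcp_rot: [0.297, 0.955, -0.0, 0.0]
wrist_force: [0.1, -0.5, -2.2]
finger_gap: 0.0191
finger_force: 60.2
```

```bash
python3 - <<'E'
from h import *
print(sense()['t'],sense()['ee_pos'],sense()['finger_gap']); goto(.5254,-.4143,.0448,2.535)
E
```

```text
34.0 [ 0.52702115 -0.41273967  0.09352385] 0.0191189764938467
shift mm [ 0.5 -2.2 48.7] turn 0.003 turn rows 0.0
```

>>> move_arm(
  commands=[0.5,-1.1,10,0,0,-1.1,10,0,0,0,10,0,0,0,8,0,0,0,4,0,0,0,2,0,0,0,2,0,0,0,0,0,0,0,0,0],
)

```text
t: 34.75
ee_pos: [0.5253, -0.4145, 0.0471]
tcp_rot: [0.298, 0.955, -0.0, 0.0]
wrist_force: [0.2, 0.8, -1.8]
finger_gap: 0.0192
finger_force: 60.2
```

```bash
python3 - <<'E'
from h import *
s=sense(); print(s['t'],s['ee_pos'],s['wrist_force']); goto(.5254,-.4143,.0448,2.535)
E
```

```text
34.75 [ 0.52534292 -0.41445139  0.04710807] [ 0.22936873  0.75529371 -1.83274942]
shift mm [0.  0.2 2.3] turn 0.002 turn rows 0.0
```

>>> move_arm(
  commands=[0,0,1,0,0,0,1,0,0,0,0.5,0,0,0,0,0],
)

```text
t: 35.08
ee_pos: [0.5256, -0.4147, 0.0452]
tcp_rot: [0.298, 0.955, -0.0, 0.001]
wrist_force: [1.2, -0.3, 3.4]
finger_gap: 0.019
finger_force: 60.9
```

>>> move_arm(
  commands=[0,0,0,0,0,0,0,0,0,0,0,0,0,0,0,0,0,0,0,0],
  gripper=50,
)

```text
t: 35.5
ee_pos: [0.525, -0.4143, 0.0441]
tcp_rot: [0.298, 0.955, 0.0, -0.0]
wrist_force: [0.5, -1.0, 0.9]
finger_gap: 0.05
finger_force: 0.0
```

>>> move_arm(
  commands=[0,0,-12,0,0,0,-20,0,0,0,-25,0,0,0,-25,0,0,0,-25,0,0,0,-25,0,0,0,-25,0,0,0,-25,0,15,0,-15,0,25,0,0,0,25,0,0,0,0,0,0,0],
  gripper=78,
)

```text
t: 36.5
ee_pos: [0.4687, -0.3753, 0.2434]
tcp_rot: [0.298, 0.955, -0.0, -0.0]
wrist_force: [1.6, -0.2, 0.9]
finger_gap: 0.0781
finger_force: 0.0
```

```bash
python3 - <<'E'
from h import *
s=sense(); print(s['t'],s['ee_pos'],tool()[2])
c,im=wrist(); cv2.imwrite('pics/w11.png',im)
old=pickle.load(open('c6.pkl','rb'))
print('predicted head',proj(c,[.5564,-.4343,.078]),'end',proj(c,[.3953,-.3228,.056]))
b=blob(cv2.inRange(cv2.cvtColor(im,cv2.COLOR_BGR2HSV),(0,0,150),(180,40,255)),proj(c,[.5564,-.4343,.078])[0],30); print('seen head',np.argwhere(b).mean(0)[::-1],b.sum())
h=cv2.cvtColor(im,cv2.COLOR_BGR2HSV); m=blob(cv2.inRange(h,(12,80,60),(25,255,255)),proj(c,[.45,-.36,.056])[0],100); a=np.argwhere(m); print('handle rows',a.min(0),a.max(0),m.sum(),a.mean(0)[::-1])
# blanks: every white plate in the top/scene/wrist pictures
C={n:cams.calibration(n) for n in('top','scene')}; I={n:cams.snapshot(n) for n in C}
for n in I:
    for d in cams.regions_of(n,'blank1'):
        col=I[n][d['region']].mean(0)
        if d['confidence']>.3 and col.min()>120: print(n,np.round(d['location']),np.round(at_z(C[n],d['location'],.006)[:2],3),d['region'].sum())
for d in cams.regions_of('wrist','blank1'): print('wrist',np.round(d['location']),np.round(at_z(c,d['location'],.006)[:2],3),d['region'].sum(),d['confidence'])
E
```

```text
36.5 [ 0.46874366 -0.3752987   0.24340292] 2.5365645507519896
predicted head [[319.53392221 357.36621648]] end [[319.9061946   89.24772984]]Traceback (most recent call last):
  File "<stdin>", line 6, in <module>
  File "h.py", line 68, in blob
    k=[i for i in range(1,n) if np.linalg.norm(ce[i]-near)<r]; k=max(k,key=lambda i:st[i,4]); return l==k
                                                                 ~~~^^^^^^^^^^^^^^^^^^^^^^^^
ValueError: max() iterable argument is empty
```

```bash
python3 - <<'E'
from h import *
c=cams.calibration('wrist'); im=cv2.imread('pics/w11.png')
h=cv2.cvtColor(im,cv2.COLOR_BGR2HSV); m=blob(cv2.inRange(h,(12,80,40),(25,255,255)),proj(c,[.45,-.36,.056])[0],100); a=np.argwhere(m); print('handle',a.min(0),a.max(0),m.sum(),a.mean(0)[::-1])
g=cv2.cvtColor(im,cv2.COLOR_BGR2GRAY); print(g[340:376:4,300:340:3]); 
cv2.imwrite('pics/hd.png',im[60:420,200:440])
C={n:cams.calibration(n) for n in('top','scene')}; I={n:cams.snapshot(n) for n in C}
for n in I:
    for d in cams.regions_of(n,'blank1'):
        col=I[n][d['region']].mean(0)
        if d['confidence']>.3 and col.max()-col.min()<25: print(n,np.round(d['location']),np.round(at_z(C[n],d['location'],.006)[:2],3),d['region'].sum())
for d in cams.regions_of('wrist','mallet'): print('mallet',np.round(d['location']),d['region'].sum(),d['confidence'],np.argwhere(d['region']).min(0),np.argwhere(d['region']).max(0))
E
```

```text
handle [ 86 302] [326 351] 7409 [320.56876771 207.14198947]
[[ 29  86 122 193 227 228 228 229 226 171 101  71  28 120]
 [ 91 226 227 227 226 227 228 227 227 228 227 198  84  80]
 [227 228 227 226 227 227 227 227 226 227 228 227 226  55]
 [227 228 228 227 227 227 226 227 227 227 228 227 227 149]
 [227 227 228 227 226 226 228 229 227 226 226 228 228 225]
 [227 227 227 226 227 228 227 226 228 226 227 226 227 223]
 [228 228 227 227 227 228 227 228 228 228 229 226 227 186]
 [227 226 227 227 226 227 228 227 226 227 227 228 212 135]
 [160 226 228 229 228 228 227 227 228 227 228 196 140 133]]
top [287. 279.] [0.42  0.205] 780
top [239. 287.] [0.398 0.353] 714
top [412. 289.] [ 0.387 -0.173] 739
scene [411. 221.] [0.408 0.352] 575
scene [263. 297.] [ 0.677 -0.078] 803
scene [360. 222.] [0.414 0.198] 627
scene [235. 217.] [ 0.392 -0.182] 657
mallet [317. 244.] 8436 0.63 [ 86 295] [377 340]
```

View pics/hd.png

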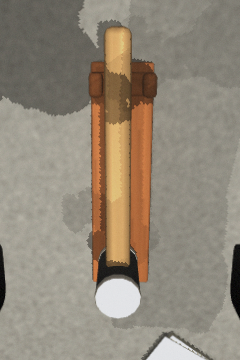

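```bash
cat >> h.py <<'E'
def plates(near,z=0.,cam='both',s='blank'):
    """fit of a blank near a world point, from top+scene or the wrist"""
    names=('top','scene') if cam=='both' else (cam,); obs=[]
    for n in names:
        c=cams.calibration(n); im=cams.snapshot(n); best=None
        for d in cams.regions_of(n,s+('1' if s=='blank' else '')):
            col=im[d['region']].mean(0) if d['region'].any() else np.array([0,200,0])
            w=at_z(c,d['location'],z+.006)[:2]
            if (s!='blank' or col.max()-col.min()<30) and np.linalg.norm(w-near)<.05 and d['confidence']>.25: best=d; break
        if best is not None: obs.append((c,outline(best['region'])))
    if not obs: return None
    return len(obs),fit(obs,SZ[s],[near[0],near[1],z,0.],z),[cv2.minAreaRect(np.float32(o))[1] for _,o in obs]
E
python3 - <<'E'
from h import *
for p in((.39,-.176),(.667,-.083),(.412,.203),(.4,.352)): print(plates(p))
print('backing',plates((.493,-.038),s='backing'))
goto(.35,-.156,.21,2.9)
E
```

```text
(2, (array([ 0.39159926, -0.17665558,  0.        ,  0.20253551]), np.float64(0.41151392816939825)), [(37.57545471191406, 22.496992111206055), (31.60570526123047, 24.20775032043457)])
(1, (array([ 0.66879929, -0.08529078,  0.        , -0.24747779]), np.float64(0.0487957758666006)), [(24.001121520996094, 39.042442321777344)])
(2, (array([ 0.41381313,  0.20298607,  0.        , -0.14860427]), np.float64(0.5712674380158601)), [(21.86016082763672, 38.68640899658203), (28.749996185302734, 21.749996185302734)])
(2, (array([ 0.40374393,  0.35047957,  0.        , -0.02271136]), np.float64(0.265685035973247)), [(37.74999237060547, 21.749996185302734), (29.875993728637695, 22.51271629333496)])
backing (2, (array([ 0.49419568, -0.0374853 ,  0.        , -0.06307818]), np.float64(0.44546136887826654)), [(37.24315643310547, 50.2384147644043), (40.359031677246094, 43.450767517089844)])
shift mm [225.9 112.9  31.3] turn -0.363 turn rows 2.9
```

>>> move_arm(
  commands=[0,0,0,-0.115,0,0,0,-0.115,0,0,0,-0.115,0,0,0,-0.115,0,0,0,-0.115,0,0,0,-0.115,0,0,0,-0.117,0,0,0,0],
)

```text
t: 38.47
ee_pos: [0.4717, -0.3773, 0.2413]
tcp_rot: [-0.102, 0.995, 0.0, 0.0]
wrist_force: [-0.0, -0.6, -0.9]
finger_gap: 0.0779
finger_force: 0.0
```

```bash
python3 - <<'E'
from h import *
goto(.3475,-.186,.21,3.344)
E
```

```text
shift mm [ 82.6 212.6  31.3] turn 0.003 turn rows 0.0
```

>>> move_arm(
  commands=[11,28,4,0,12,31,4.5,0,12,31,4.5,0,12,31,4.5,0,12,31,4.5,0,12,31,4.5,0,12,30,4.5,0,0,0,0,0,0,0,0,0],
)

```text
t: 39.22
ee_pos: [0.3469, -0.1844, 0.2107]
tcp_rot: [-0.1, 0.995, -0.0, 0.001]
wrist_force: [0.2, 0.2, 0.2]
finger_gap: 0.0783
finger_force: 0.0
```

```bash
cat >> h.py <<'E'
def grey(c,im,near,z=.006,s='blank',thr=14):
    """outline of a plate by grabCut seeded from its predicted box"""
    x,y,zz,a=near; P=proj(c,box([x,y,zz,a],SZ[s])); hull=cv2.convexHull(np.float32(P)).astype(np.int32)
    m=np.zeros(im.shape[:2],np.uint8); cv2.fillPoly(m,[hull],1); k=np.ones((5,5))
    inn=cv2.erode(m,k,iterations=5); out=cv2.dilate(m,k,iterations=6)
    g=np.full(m.shape,cv2.GC_BGD,np.uint8); g[out>0]=cv2.GC_PR_BGD; g[m>0]=cv2.GC_PR_FGD; g[inn>0]=cv2.GC_FGD
    cv2.grabCut(im,g,None,np.zeros((1,65)),np.zeros((1,65)),6,cv2.GC_INIT_WITH_MASK)
    return (g&1).astype(np.uint8)
def plan(p,off=0.,z=.013):
    """goto the grip of plate p, off m along tool +x from its centre"""
    yw=p[3]+np.pi; goto(p[0]+off*np.cos(yw),p[1]+off*np.sin(yw),z,yw)
E
python3 - <<'E'
from h import *
print(sense()['t'],sense()['ee_pos'])
c,im=wrist(); cv2.imwrite('pics/w12.png',im)
for d in cams.regions_of('wrist','blank1'):
    w=at_z(c,d['location'],.006)[:2]
    if np.linalg.norm(w-[.3916,-.1767])<.06 and d['confidence']>.3:
        o=outline(d['region']); print('net',fit([(c,o)],SZ['blank'],[.39,-.177,0,.2],0.),fit([(c,o)],SZ['blank'],[.39,-.177,0,.2])[0])
g=grey(c,im,[.3916,-.1767,0,.2]); o=outline(g); print('gc',fit([(c,o)],SZ['blank'],[.39,-.177,0,.2],0.),fit([(c,o)],SZ['blank'],[.39,-.177,0,.2])[0])
E
```

```text
39.2167 [ 0.34691161 -0.18441661  0.21067128]
net (array([ 0.39233444, -0.17652841,  0.        ,  0.26808018]), np.float64(0.26301318705209914)) [ 0.39190887 -0.17660748  0.00144005  0.26838348]
gc (array([ 0.39113083, -0.1765205 ,  0.        ,  0.2591037 ]), np.float64(0.591215222436815)) [ 0.38970538 -0.17678998  0.00488829  0.26007687]
```

```bash
python3 - <<'E'
from h import *
plan([.3922,-.1766,0,.266],0,.013)
E
```

```text
shift mm [-44.6   0.5 197.9] turn -0.065 turn rows 0.5
```

>>> move_arm(
  commands=[-10,0,15,-0.065,-12,0,20,0,-12,0,20,0,-10,0,20,0,0,0,20,0,0,0,20,0,0,0,20,0,0,0,18,0,0,0,15,0,0,0,10,0,0,0,0,0,0,0,0,0],
)

```text
t: 40.32
ee_pos: [0.3904, -0.1748, 0.0321]
tcp_rot: [-0.133, 0.991, 0.0, -0.0]
wrist_force: [0.4, -0.3, -0.3]
finger_gap: 0.0778
finger_force: 0.0
```

```bash
python3 - <<'E'
from h import *
print(sense()['ee_pos']);plan([.3922,-.1766,0,.266],0,.012)
E
```

```text
[ 0.39044046 -0.17482723  0.03213807]
shift mm [-1.2 -2.2 20.1] turn 0.0 turn rows 0.0
```

>>> move_arm(
  commands=[-0.6,-1.1,7,0,-0.6,-1.1,6,0,0,0,4,0,0,0,3,0,0,0,0,0,0,0,0,0],
)

```text
t: 40.82
ee_pos: [0.3918, -0.1761, 0.0122]
tcp_rot: [-0.133, 0.991, 0.0, -0.0]
wrist_force: [0.2, 0.7, 0.5]
finger_gap: 0.078
finger_force: 0.0
```

>>> move_arm(
  commands=[0,0,0,0,0,0,0,0,0,0,0,0,0,0,0,0,0,0,0,0],
  gripper=55,
)

```text
t: 41.23
ee_pos: [0.3921, -0.1762, 0.0133]
tcp_rot: [-0.133, 0.991, -0.0, 0.0]
wrist_force: [-2.4, 0.9, 7.5]
finger_gap: 0.0614
finger_force: 63.3
```

>>> move_arm(
  commands=[0,0,-5,0,0,0,-10,0,0,0,-20,0,0,0,-25,0,0,0,-25,0,0,0,-25,0,0,0,-20,0,0,0,0,0,0,0,0,0],
)

```text
t: 41.98
ee_pos: [0.3927, -0.1765, 0.1438]
tcp_rot: [-0.133, 0.991, -0.001, 0.001]
wrist_force: [-1.4, -0.8, -1.7]
finger_gap: 0.0617
finger_force: 65.4
```

```bash
python3 - <<'E'
from h import *
print(sense()['ee_pos'],tool()[2]); goto(.40,-.04,.14,3.1)
E
```

```text
[ 0.3927063  -0.1765392   0.14375473] -2.8744114063099206
shift mm [-43.1 129.8   3.6] turn 0.309 turn rows 2.5
```

```bash
python3 - <<'E'
from h import *
goto(.585,-.04,.29,tool()[2])
E
```

```text
shift mm [-221.9   80.6 -145.9] turn -0.0 turn rows 0.0
```

>>> move_arm(
  commands=[-14,5,-9,0,-26,9.5,-17,0,-26,9.5,-17,0,-26,9.5,-17,0,-26,9.5,-17,0,-26,9.5,-17,0,-26,9.5,-17,0,-26,9.5,-17,0,-26,9,-17,0,0,0,0,0.1,0,0,0,0.1,0,0,0,0.109],
)

```text
t: 42.98
ee_pos: [0.585, -0.0393, 0.2854]
tcp_rot: [0.023, 1.0, 0.0, -0.001]
wrist_force: [0.7, -0.3, -1.9]
finger_gap: 0.0612
finger_force: 65.5
```

>>> move_arm(
  commands=[0,0,0,0,0,0,0,0],
)

```text
t: 43.15
ee_pos: [0.5844, -0.0398, 0.2858]
tcp_rot: [0.019, 1.0, 0.0, -0.001]
wrist_force: [-0.2, -0.2, -1.6]
finger_gap: 0.0613
finger_force: 65.5
```

```bash
python3 - <<'E'
from h import *
print(sense()['t'],sense()['ee_pos'],tool()[2])
c,im=wrist(); cv2.imwrite('pics/w13.png',im)
for d in cams.regions_of('wrist','backing'):
    o=outline(d['region']); print(d['confidence'],o.min(0),o.max(0),fit([(c,o)],SZ['backing'],[.49,-.04,0,0],0.),fit([(c,o)],SZ['backing'],[.49,-.04,0,0])[0])
for d in cams.regions_of('wrist','blank1'):
    w=at_z(c,d['location'],.006)[:2]; print(d['location'],w)
# the two-wrist-view height check with w1
im1=cv2.imread('pics/w1.png'); c1=cam_at([0.60170355,0.05685352,0.30224728],[np.cos(3.103246/2),np.sin(3.103246/2),0,0])
h=cv2.cvtColor(im,cv2.COLOR_BGR2HSV)
b=blob(cv2.inRange(h,(11,60,60),(26,255,255)),proj(c,[.4935,-.038,.012])[0],60); o=outline(b); print('mask',b.sum(),o.min(0),o.max(0),fit([(c,o)],SZ['backing'],[.49,-.04,0,0],0.),fit([(c,o)],SZ['backing'],[.49,-.04,0,0])[0])
E
```

```text
43.15 [ 0.58443902 -0.03984179  0.28584639] 3.102855424772986
0.9 [255.625   9.625] [383.375 164.375] (array([ 0.48947864, -0.03616912,  0.        , -0.2729809 ]), np.float64(7.693314883807089)) [ 0.48424448 -0.03529028 -0.04194369 -0.06080577]
[576.3, 33.1] [0.44276316 0.19872536]
mask 18795 [255.625  10.625] [382.375 165.375] (array([ 0.49025821, -0.03645308,  0.        , -0.22278538]), np.float64(7.306119642128971)) [ 0.48524775 -0.0357952  -0.03999183 -0.07886025]
```

```bash
python3 - <<'E'
from h import *
def quad(im,c,near):
    h=cv2.cvtColor(im,cv2.COLOR_BGR2HSV); b=blob(cv2.inRange(h,(11,60,40),(26,255,255)),near,60); o=outline(b).astype(np.float32)
    hl=cv2.convexHull(o); e=3
    while True:
        q=cv2.approxPolyDP(hl,e,True)[:,0]
        if len(q)<=4: return q
        e+=.5
c=cams.calibration('wrist'); im=cv2.imread('pics/w13.png')
for q in quad(im,c,proj(c,[.4935,-.038,.012])[0]): print(np.round(q,1),np.round(at_z(c,q,.012),4))
im1=cv2.imread('pics/w1.png'); c1=cam_at([0.60170355,0.05685352,0.30224728],[np.cos(3.103246/2),np.sin(3.103246/2),0,0])
for q in quad(im1,c1,(213,83)): print('w1',np.round(q,1),np.round(at_z(c1,q,.012),4))
E
```

```text
[382.4  11.6] [0.4248 0.0216 0.012 ]
[377.4 165.4] [0.5568 0.016  0.012 ]
[258.6 164.4] [ 0.5515 -0.094   0.012 ]
[255.6  10.6] [ 0.4196 -0.0874  0.012 ]
w1 [271.4  -0.4] [0.4249 0.0218 0.012 ]
w1 [274.4 166.4] [0.573  0.0157 0.012 ]
w1 [161.6 166.4] [ 0.5681 -0.0941  0.012 ]
w1 [150.6   0.6] [ 0.4193 -0.087   0.012 ]
```

```bash
python3 - <<'E'
from h import *
goto(.4955,-.0365,.06,3.0966)
E
```

```text
shift mm [ 8.890e+01 -1.000e-01  2.268e+02] turn 0.005 turn rows 0.0
```

>>> move_arm(
  commands=[15,0,10,0.005,22,0,20,0,22,0,25,0,20,0,25,0,10,0,25,0,0,0,25,0,0,0,25,0,0,0,25,0,0,0,20,0,0,0,15,0,0,0,0,0,0,0,0,0],
)

```text
t: 44.3
ee_pos: [0.4951, -0.0359, 0.0719]
tcp_rot: [0.023, 1.0, 0.0, -0.001]
wrist_force: [0.1, -0.1, -0.7]
finger_gap: 0.0614
finger_force: 65.5
```

```bash
python3 - <<'E'
from h import *
print(sense()['ee_pos']); goto(.4955,-.0365,.026,3.0966)
E
```

```text
[ 0.49514354 -0.03587932  0.07193351]
shift mm [-0.5 -0.6 45.9] turn -0.001 turn rows 0.0
```

>>> move_arm(
  commands=[-0.5,-0.6,10,0,0,0,12,0,0,0,10,0,0,0,6,0,0,0,4,0,0,0,2,0,0,0,0,0,0,0,0,0],
)

```text
t: 44.97
ee_pos: [0.4966, -0.0365, 0.0286]
tcp_rot: [0.023, 1.0, -0.0, 0.0]
wrist_force: [0.3, -0.2, -0.3]
finger_gap: 0.0615
finger_force: 65.5
```

>>> move_arm(
  commands=[0,0,1,0,0,0,0.5,0,0,0,0,0],
)

```text
t: 45.22
ee_pos: [0.4965, -0.0364, 0.027]
tcp_rot: [0.023, 1.0, 0.0, 0.0]
wrist_force: [-0.0, -0.4, -1.3]
finger_gap: 0.0611
finger_force: 65.5
```

>>> move_arm(
  commands=[0,0,1,0,0,0,0.7,0,0,0,0,0],
)

```text
t: 45.47
ee_pos: [0.4965, -0.0365, 0.0254]
tcp_rot: [0.023, 1.0, -0.0, 0.0]
wrist_force: [-1.9, -0.7, 2.2]
finger_gap: 0.0612
finger_force: 65.8
```

>>> move_arm(
  commands=[0,0,0,0,0,0,0,0,0,0,0,0,0,0,0,0],
  gripper=78,
)

```text
t: 45.8
ee_pos: [0.4964, -0.0365, 0.0251]
tcp_rot: [0.023, 1.0, -0.0, 0.0]
wrist_force: [0.1, 0.1, 0.3]
finger_gap: 0.078
finger_force: 0.0
```

>>> move_arm(
  commands=[0,0,-8,0,0,0,-20,0,0,0,-25,0,0,0,-25,0,0,0,-25,0,0,0,-25,0,0,0,-25,0,-10,-2,-20,0.1,-20,-6,-12,0.1,-20,-6,0,0,-20,-6,0,0,-20,-6,0,0],
)

```text
t: 46.8
ee_pos: [0.5799, -0.0803, 0.2113]
tcp_rot: [0.123, 0.992, 0.0, 0.001]
wrist_force: [0.7, 0.3, 0.6]
finger_gap: 0.078
finger_force: 0.0
```

>>> move_arm(
  commands=[-25,-6,0,0,-10,-3,0,0,0,0,0,0,0,0,0,0],
)

```text
t: 47.13
ee_pos: [0.6106, -0.0973, 0.21]
tcp_rot: [0.123, 0.992, 0.0, -0.0]
wrist_force: [-1.1, 0.5, 1.3]
finger_gap: 0.0781
finger_force: 0.0
```

```bash
cat >> h.py <<'E'
def look(near,z=0.,s='blank'):
    c,im=wrist(); best=None
    for d in cams.regions_of('wrist',s+('1' if s=='blank' else '')):
        col=im[d['region']].mean(0); w=at_z(c,d['location'],z+.006)[:2]
        if np.linalg.norm(w-near)<.06 and d['confidence']>.25 and (s!='blank' or col.max()-col.min()<30):
            o=outline(d['region']); r=fit([(c,o)],SZ[s],[near[0],near[1],z,0.],z); print(round(d['confidence'],2),np.round(o.min(0)),np.round(o.max(0)),r,'z free',fit([(c,o)],SZ[s],[near[0],near[1],z,0.])[0])
            best=best if best is not None else r[0]
    return best
E
python3 - <<'E'
from h import *
print(sense()['t'],sense()['ee_pos'],tool()[2]); p=look((.668,-.084))
if p is not None: plan(p,0,.0145)
E
```

```text
47.1333 [ 0.61059586 -0.09730228  0.20998194] 2.8943336343677943
0.93 [313. 207.] [397. 337.] (array([ 0.6690111 , -0.08220939,  0.        , -0.27438722]), np.float64(0.3417376536708101)) z free [ 0.66829327 -0.08222438  0.00216093 -0.27385094]
shift mm [-53.8  28.6 195.9] turn 0.028 turn rows 0.2
```

>>> move_arm(
  commands=[-12,8,10,0.028,-14,10,18,0,-14,10,20,0,-14,1,20,0,0,0,20,0,0,0,20,0,0,0,20,0,0,0,20,0,0,0,15,0,0,0,10,0,0,0,0,0,0,0,0,0],
)

```text
t: 48.23
ee_pos: [0.6699, -0.0832, 0.0375]
tcp_rot: [0.137, 0.991, -0.0, -0.0]
wrist_force: [0.4, -0.5, 0.7]
finger_gap: 0.0782
finger_force: 0.0
```

```bash
python3 - <<'E'
from h import *
print(sense()['ee_pos']);plan([.6690,-.0822,0,-.274],0,.0145)
E
```

```text
[ 0.6699346  -0.08320203  0.03751475]
shift mm [ 1.2  0.7 23. ] turn -0.0 turn rows 0.0
```

>>> move_arm(
  commands=[0.6,0.4,8,0,0.6,0.3,7,0,0,0,5,0,0,0,2.5,0,0,0,0,0,0,0,0,0],
)

```text
t: 48.73
ee_pos: [0.6693, -0.0826, 0.0145]
tcp_rot: [0.137, 0.991, -0.0, -0.0]
wrist_force: [0.6, -0.0, -0.3]
finger_gap: 0.0777
finger_force: 0.0
```

>>> move_arm(
  commands=[0,0,0,0,0,0,0,0,0,0,0,0,0,0,0,0,0,0,0,0],
  gripper=55,
)

```text
t: 49.15
ee_pos: [0.6699, -0.0826, 0.016]
tcp_rot: [0.137, 0.991, 0.0, 0.001]
wrist_force: [-1.8, 0.6, 4.7]
finger_gap: 0.0601
finger_force: 63.4
```

>>> move_arm(
  commands=[0,0,-5,0,0,0,-10,0,0,0,-20,0,0,0,-25,0,0,0,-25,0,0,0,0,-0.1,0,0,0,-0.1,0,0,0,-0.028,0,0,0,0],
)

```text
t: 49.9
ee_pos: [0.6696, -0.0825, 0.1005]
tcp_rot: [0.023, 1.0, -0.0, 0.0]
wrist_force: [-1.2, -0.1, -0.9]
finger_gap: 0.0604
finger_force: 64.9
```

```bash
python3 - <<'E'
from h import *
print(sense()['ee_pos'],tool()[2]); goto(.4965,-.0365,.055,3.0966)
E
```

```text
[ 0.66958134 -0.08254618  0.10054834] 3.0954042046835935
shift mm [175.1  38.   45.4] turn -0.001 turn rows 0.0
```

>>> move_arm(
  commands=[15,4,0,0,24,5,0,0,24,5,0,0,24,5,0,0,24,5,0,0,24,5,0,0,24,5,0,0,15,4,0,0,0,0,15,0,0,0,15,0,0,0,5,0,0,0,0,0],
)

```text
t: 50.9
ee_pos: [0.4964, -0.0363, 0.0637]
tcp_rot: [0.024, 1.0, 0.0, -0.001]
wrist_force: [0.3, 0.3, -1.2]
finger_gap: 0.06
finger_force: 65.0
```

```bash
python3 - <<'E'
from h import *
print(sense()['ee_pos'],sense()['t']); goto(.4973,-.0365,.0355,3.0966)
E
```

```text
[ 0.49640985 -0.03634777  0.06373643] 50.9
shift mm [-1.  -0.1 28.2] turn -0.003 turn rows 0.0
```

>>> move_arm(
  commands=[-1,0,8,0,0,0,10,0,0,0,6,0,0,0,3,0,0,0,1,0,0,0,0,0,0,0,0,0],
)

```text
t: 51.48
ee_pos: [0.4985, -0.0365, 0.0367]
tcp_rot: [0.023, 1.0, -0.0, 0.0]
wrist_force: [-1.1, 0.4, -1.2]
finger_gap: 0.0599
finger_force: 65.0
```

>>> move_arm(
  commands=[0,0,1,0,0,0,0.5,0,0,0,0,0],
)

```text
t: 51.73
ee_pos: [0.4985, -0.0365, 0.0352]
tcp_rot: [0.023, 1.0, 0.0, 0.0]
wrist_force: [-0.4, -0.4, -0.8]
finger_gap: 0.0602
finger_force: 65.0
```

>>> move_arm(
  commands=[1.2,0,0.5,0,0,0,0.7,0,0,0,0,0],
)

```text
t: 51.98
ee_pos: [0.4971, -0.0364, 0.034]
tcp_rot: [0.023, 1.0, 0.0, 0.0]
wrist_force: [-1.0, 0.7, 0.2]
finger_gap: 0.0599
finger_force: 65.6
```

>>> move_arm(
  commands=[0,0,0.5,0,0,0,0,0],
)

```text
t: 52.15
ee_pos: [0.4971, -0.0364, 0.034]
tcp_rot: [0.023, 1.0, 0.0, 0.0]
wrist_force: [-3.0, -0.1, 5.0]
finger_gap: 0.06
finger_force: 66.9
```

>>> move_arm(
  commands=[0,0,0,0,0,0,0,0,0,0,0,0,0,0,0,0],
  gripper=78,
)

```text
t: 52.48
ee_pos: [0.4973, -0.0364, 0.0333]
tcp_rot: [0.023, 1.0, 0.0, 0.0]
wrist_force: [0.4, 0.0, 0.2]
finger_gap: 0.0781
finger_force: 0.0
```

>>> move_arm(
  commands=[0,0,-8,0,0,0,-20,0,0,0,-25,0,0,0,-25,0,0,0,-25,0,0,0,-25,0,0,0,-25,0,0,0,-20,0.104,11,15,0,0,21,29,0,0,21,29,0,0,21,29,0,0],
)

```text
t: 53.48
ee_pos: [0.4387, 0.0763, 0.2071]
tcp_rot: [0.076, 0.997, 0.0, 0.0]
wrist_force: [0.3, 1.8, -0.8]
finger_gap: 0.0782
finger_force: 0.0
```

>>> move_arm(
  commands=[21,29,0,0,21,29,0,0,21,29,0,0,21,29,0,0,5,6,0,0,0,0,0,0,0,0,0,0],
)

```text
t: 54.07
ee_pos: [0.3697, 0.2095, 0.2068]
tcp_rot: [0.075, 0.997, -0.0, 0.0]
wrist_force: [0.6, 0.4, -0.5]
finger_gap: 0.0779
finger_force: 0.0
```

```bash
python3 - <<'E'
from h import *
print(sense()['t'],sense()['ee_pos'],tool()[2]); p=look((.4138,.203))
if p is not None: plan(p,0,.0145)
E
```

```text
54.0667 [0.36967903 0.20953706 0.20676251] 2.9922817825756733
0.64 [276. 197.] [362. 331.] (array([ 0.41516749,  0.20460851,  0.        , -0.0952757 ]), np.float64(0.10406748623160784)) z free [ 0.41491323  0.2046428   0.00085099 -0.09510849]
shift mm [-45.    2.8 192.1] turn -0.057 turn rows 0.5
```

>>> move_arm(
  commands=[-10,1,10,-0.057,-12,1,18,0,-12,0.8,20,0,-11,0,20,0,0,0,20,0,0,0,20,0,0,0,20,0,0,0,20,0,0,0,15,0,0,0,8,0,0,0,0,0,0,0,0,0],
)

```text
t: 55.17
ee_pos: [0.4151, 0.2067, 0.0356]
tcp_rot: [0.048, 0.999, -0.0, -0.0]
wrist_force: [0.3, -0.1, 0.2]
finger_gap: 0.0774
finger_force: 0.0
```

```bash
python3 - <<'E'
from h import *
print(sense()['ee_pos']);plan([.4152,.2046,0,-.0953],0,.0145)
E
```

```text
[0.41514772 0.20674785 0.03556779]
shift mm [-0.3 -2.1 21.1] turn -0.0 turn rows 0.0
```

>>> move_arm(
  commands=[0,-1,8,0,0,-1,6,0,0,0,4,0,0,0,2.5,0,0,0,0,0,0,0,0,0],
)

```text
t: 55.67
ee_pos: [0.4145, 0.2056, 0.0149]
tcp_rot: [0.047, 0.999, -0.0, -0.0]
wrist_force: [-0.3, -0.1, -0.3]
finger_gap: 0.0778
finger_force: 0.0
```

>>> move_arm(
  commands=[0,0,0,0,0,0,0,0,0,0,0,0,0,0,0,0,0,0,0,0],
  gripper=55,
)

```text
t: 56.08
ee_pos: [0.4148, 0.2057, 0.0161]
tcp_rot: [0.047, 0.999, 0.0, 0.0]
wrist_force: [-3.1, -1.4, 10.0]
finger_gap: 0.06
finger_force: 62.3
```

>>> move_arm(
  commands=[0,0,-5,0,0,0,-10,0,0,0,-20,0,0,0,-25,0,0,0,-25,0,0,0,0,0.05,0,0,0,0,0,0,0,0],
)

```text
t: 56.75
ee_pos: [0.4146, 0.2056, 0.1003]
tcp_rot: [0.071, 0.997, 0.0, 0.0]
wrist_force: [-0.0, 0.3, -2.3]
finger_gap: 0.0597
finger_force: 64.8
```

```bash
python3 - <<'E'
from h import *
print(sense()['ee_pos'],tool()[2]); goto(.4965,-.0365,.065,3.0966)
E
```

```text
[0.41456057 0.20558019 0.10029096] 2.9990272435370113
shift mm [-115.5 -228.    35.3] turn -0.098 turn rows 0.8
```

>>> move_arm(
  commands=[0,0,0,-0.098,-6,-15,0,0,-11,-28,0,0,-11,-28,0,0,-11,-28,0,0,-11,-28,0,0,-11,-28,0,0,-11,-28,0,0,-11,-28,0,0,-9,-27,0,0,0,0,12,0,0,0,0,0],
)

```text
t: 57.75
ee_pos: [0.4942, -0.0377, 0.0853]
tcp_rot: [0.024, 1.0, 0.0, -0.002]
wrist_force: [-2.1, 0.2, -1.3]
finger_gap: 0.0599
finger_force: 64.9
```

```bash
python3 - <<'E'
from h import *
print(sense()['ee_pos'],sense()['t']); goto(.4963,-.0365,.0415,3.0966)
E
```

```text
[ 0.49418592 -0.03772611  0.08534623] 57.75
shift mm [-2.2  1.3 43.8] turn -0.003 turn rows 0.0
```

>>> move_arm(
  commands=[-1,0.6,10,0,-0.5,0.6,12,0,0,0,10,0,0,0,5,0,0,0,2,0,0,0,1,0,0,0,0,0,0,0,0,0],
)

```text
t: 58.42
ee_pos: [0.4974, -0.0351, 0.0484]
tcp_rot: [0.023, 1.0, -0.0, 0.0]
wrist_force: [-0.6, 0.6, -1.2]
finger_gap: 0.0597
finger_force: 64.9
```

```bash
python3 - <<'E'
from h import *
print(sense()['ee_pos'],sense()['t']); goto(.4963,-.0365,.0395,3.0966)
E
```

```text
[ 0.49744005 -0.03514817  0.04836158] 58.4167
shift mm [ 1.1 -1.4  8.9] turn -0.0 turn rows 0.0
```

>>> move_arm(
  commands=[0.5,-0.7,3,0,0.6,-0.7,2.5,0,0,0,1.5,0,0,0,0.5,0,0,0,0,0,0,0,0,0],
)

```text
t: 58.92
ee_pos: [0.496, -0.0367, 0.0404]
tcp_rot: [0.023, 1.0, 0.0, 0.0]
wrist_force: [-0.3, -0.8, -1.0]
finger_gap: 0.0599
finger_force: 65.1
```

>>> move_arm(
  commands=[0,0,0.7,0,0,0,0.6,0,0,0,0,0],
)

```text
t: 59.17
ee_pos: [0.496, -0.0367, 0.0402]
tcp_rot: [0.023, 1.0, -0.0, 0.0]
wrist_force: [-4.4, -0.2, 10.6]
finger_gap: 0.0598
finger_force: 68.5
```

>>> move_arm(
  commands=[0,0,-0.5,0,0,0,0,0,0,0,0,0,0,0,0,0],
  gripper=78,
)

```text
t: 59.5
ee_pos: [0.496, -0.0366, 0.0395]
tcp_rot: [0.023, 1.0, 0.0, -0.0]
wrist_force: [0.3, -0.1, 0.2]
finger_gap: 0.078
finger_force: 0.0
```

>>> move_arm(
  commands=[0,0,-8,0,0,0,-20,0,0,0,-25,0,0,0,-25,0,0,0,-25,0,0,0,-25,0,0,0,-25,0,0,0,-15,0,6,15,0,0,13,32,0,0,13,32,0,0,13,32,0,0],
)

```text
t: 60.5
ee_pos: [0.4556, 0.0771, 0.2083]
tcp_rot: [0.024, 1.0, 0.0, 0.0]
wrist_force: [0.7, 0.8, -0.3]
finger_gap: 0.0777
finger_force: 0.0
```

>>> move_arm(
  commands=[13,32,0,0,13,32,0,0,13,32,0,0,13,32,0,0,13,32,0,0,13,32,0,0,13,32,0,0,13,32,0,0,5,14,0,0,0,0,0,0,0,0,0,0],
)

```text
t: 61.42
ee_pos: [0.3592, 0.3514, 0.2077]
tcp_rot: [0.022, 1.0, -0.0, -0.0]
wrist_force: [0.3, -0.6, -0.3]
finger_gap: 0.0778
finger_force: 0.0
```

```bash
python3 - <<'E'
from h import *
print(sense()['t'],sense()['ee_pos'],tool()[2]); p=look((.4037,.3505))
if p is not None: plan(p,0,.0145)
E
```

```text
61.4167 [0.35917078 0.35139802 0.20773856] 3.097730802084281
0.89 [272. 198.] [360. 330.] (array([0.40472072, 0.34898462, 0.        , 0.03585653]), np.float64(0.10796367558446743)) z free [ 4.04771533e-01  3.48982035e-01 -1.69058925e-04  3.58413132e-02]
shift mm [-45.    0.9 193.3] turn -0.082 turn rows 0.7
```

>>> move_arm(
  commands=[-10,0,10,0,-12,0,18,0,-12,0,20,0,-11,0,20,-0.04,0,0,20,-0.042,0,0,20,0,0,0,20,0,0,0,20,0,0,0,15,0,0,0,8,0,0,0,0,0,0,0,0,0],
)

```text
t: 62.52
ee_pos: [0.405, 0.3481, 0.0365]
tcp_rot: [-0.017, 1.0, -0.0, -0.0]
wrist_force: [1.0, -0.3, -0.4]
finger_gap: 0.0781
finger_force: 0.0
```

```bash
python3 - <<'E'
from h import *
print(sense()['ee_pos']);plan([.4047,.3490,0,.0358],0,.0145)
E
```

```text
[0.40496948 0.34813891 0.03648098]
shift mm [ 0.2  0.9 22. ] turn -0.001 turn rows 0.0
```

>>> move_arm(
  commands=[0,0.5,8,0,0,0.4,7,0,0,0,4,0,0,0,3,0,0,0,0,0,0,0,0,0],
)

```text
t: 63.02
ee_pos: [0.4043, 0.3499, 0.0145]
tcp_rot: [-0.018, 1.0, -0.0, -0.0]
wrist_force: [-0.2, -1.1, -0.7]
finger_gap: 0.0781
finger_force: 0.0
```

>>> move_arm(
  commands=[0,0,0,0,0,0,0,0,0,0,0,0,0,0,0,0,0,0,0,0],
  gripper=55,
)

```text
t: 63.43
ee_pos: [0.4047, 0.3501, 0.0158]
tcp_rot: [-0.018, 1.0, 0.0, 0.0]
wrist_force: [-2.4, -1.6, 6.7]
finger_gap: 0.0605
finger_force: 62.8
```

>>> move_arm(
  commands=[0,0,-5,0,0,0,-10,0,0,0,-20,0,0,0,-25,0,0,0,-25,0,0,0,-10,0.04,0,0,0,0.041,0,0,0,0,0,0,0,0],
)

```text
t: 64.18
ee_pos: [0.4045, 0.3499, 0.1101]
tcp_rot: [0.022, 1.0, 0.0, 0.0]
wrist_force: [-0.4, 0.1, -1.3]
finger_gap: 0.0598
finger_force: 64.9
```

```bash
python3 - <<'E'
from h import *
print(sense()['ee_pos'],tool()[2]); goto(.4965,-.0365,.07,3.0966)
E
```

```text
[0.40448464 0.34985736 0.11008119] 3.097914310965551
shift mm [-108.8 -382.    40. ] turn 0.001 turn rows 0.0
```

>>> move_arm(
  commands=[-4,-15,0,0,-9,-30,0,0,-9,-30,0,0,-9,-30,0,0,-9,-30,0,0,-9,-30,0,0,-9,-30,0,0,-9,-30,0,0,-9,-30,0,0,-9,-30,0,0,-9,-30,0,0,-9,-30,0,0],
)

```text
t: 65.18
ee_pos: [0.4915, -0.001, 0.1092]
tcp_rot: [0.022, 1.0, 0.0, -0.001]
wrist_force: [0.9, -0.2, -0.7]
finger_gap: 0.0599
finger_force: 64.9
```

>>> move_arm(
  commands=[-5,-25,0,0,0,-12,0,0,0,0,12,0,0,0,12,0,0,0,10,0,0,0,0,0,0,0,0,0],
)

```text
t: 65.77
ee_pos: [0.4944, -0.0361, 0.0749]
tcp_rot: [0.022, 1.0, 0.0, -0.001]
wrist_force: [-0.3, 0.2, -0.7]
finger_gap: 0.0601
finger_force: 65.0
```

```bash
python3 - <<'E'
from h import *
print(sense()['ee_pos'],sense()['t']); goto(.4965,-.0365,.0475,3.0966)
E
```

```text
[ 0.49443902 -0.03611734  0.0749122 ] 65.7667
shift mm [-2.1 -0.3 27.4] turn 0.001 turn rows 0.0
```

>>> move_arm(
  commands=[-1,0,8,0,0,0,8,0,0,0,6,0,0,0,2,0,0,0,0,0,0,0,0,0],
)

```text
t: 66.27
ee_pos: [0.4962, -0.0366, 0.0515]
tcp_rot: [0.022, 1.0, 0.0, -0.0]
wrist_force: [0.6, 0.4, -0.6]
finger_gap: 0.0602
finger_force: 65.0
```

```bash
python3 - <<'E'
from h import *
print(sense()['ee_pos'],sense()['t']); goto(.4965,-.0365,.0455,3.0966)
E
```

```text
[ 0.49617498 -0.03660931  0.05150218] 66.2667
shift mm [-0.3  0.1  6. ] turn 0.0 turn rows 0.0
```

>>> move_arm(
  commands=[0,0,2.5,0,0,0,1.5,0,0,0,1,0,0,0,0,0,0,0,0,0],
)

```text
t: 66.68
ee_pos: [0.4963, -0.0367, 0.0466]
tcp_rot: [0.022, 1.0, 0.0, 0.0]
wrist_force: [0.1, 0.0, -0.9]
finger_gap: 0.0598
finger_force: 65.0
```

>>> move_arm(
  commands=[0,0,0.7,0,0,0,0.5,0,0,0,0,0],
)

```text
t: 66.93
ee_pos: [0.4964, -0.0367, 0.0459]
tcp_rot: [0.022, 1.0, -0.0, 0.0]
wrist_force: [-2.0, 0.1, 4.3]
finger_gap: 0.0601
finger_force: 66.4
```

>>> move_arm(
  commands=[0,0,0,0,0,0,0,0,0,0,0,0,0,0,0,0],
  gripper=78,
)

```text
t: 67.27
ee_pos: [0.4963, -0.0366, 0.0453]
tcp_rot: [0.022, 1.0, -0.0, -0.0]
wrist_force: [0.4, 0.4, -0.0]
finger_gap: 0.0777
finger_force: 0.0
```

>>> move_arm(
  commands=[0,0,-8,0,0,0,-20,0,0,0,-25,0,0,0,-25,0,0,0,-25,0,0,0,-25,0,12,0,-25,0,18,0,-25,0,15,0,-20,0,0,0,0,0,0,0,0,0],
)

```text
t: 68.18
ee_pos: [0.4517, -0.0347, 0.2451]
tcp_rot: [0.022, 1.0, -0.0, 0.002]
wrist_force: [0.6, -1.3, 0.1]
finger_gap: 0.0777
finger_force: 0.0
```

```bash
python3 - <<'E'
from h import *
s=sense(); print(s['t'],s['ee_pos'],tool()[2]); p=look((.4965,-.0365),.030)
c,im=wrist(); cv2.imwrite('pics/w14.png',im)
C=proj(c,box([.4965,-.0366,.030,-.045],SZ['blank'])); print(np.round(C[1::2]))
# entry pose now, from top+scene colour masks
t=cams.snapshot('top'); sc=cams.snapshot('scene'); ct,cs=cams.calibration('top'),cams.calibration('scene')
q=SO+SR@[-.039,0]
for i,cc in((t,ct),(sc,cs)):
    u=proj(cc,np.r_[q,.022])[0]; n,l,st,ce=cv2.connectedComponentsWithStats(brown(i)); print(u,[(ce[k].round(1).tolist(),st[k,4].item()) for k in range(1,n) if st[k,4]>40 and np.linalg.norm(ce[k]-u)<60])
E
```

```text
68.1833 [ 0.45169673 -0.03466797  0.24511612] 3.096755246086913
0.6 [278. 196.] [358. 324.] (array([ 0.49680224, -0.0372537 ,  0.03      , -0.05199198]), np.float64(0.176097263151896)) z free [ 0.49677201 -0.03725209  0.03010205 -0.05197375]
[[278. 199.]
 [359. 199.]
 [281. 326.]
 [356. 326.]]
[283.10918204 221.87044854] [([284.1, 226.2], 386)]
[369.42016076 268.05387172] [([363.3, 263.7], 383)]
```

>>> move_arm(
  commands=[0,0,0,-0.12,0,0,0,-0.12,0,0,0,-0.13,0,0,0,0],
)

```text
t: 68.77
ee_pos: [0.4513, -0.0346, 0.2423]
tcp_rot: [-0.161, 0.987, 0.0, -0.001]
wrist_force: [-0.1, -0.3, 0.1]
finger_gap: 0.0775
finger_force: 0.0
```

```bash
python3 - <<'E'
from h import *
s=sense(); print(s['t'],s['ee_pos'],tool()[2]); goto(.468,.172,.2022,.326+np.pi)
E
```

```text
68.7667 [ 0.45130413 -0.0346149   0.24233652] -2.81831282650525
shift mm [-81.5 190.6  40.1] turn -0.003 turn rows 0.0
```

>>> move_arm(
  commands=[-7,15,3,0,-13,30,6,0,-13,30,6,0,-13,30,6,0,-13,30,6,0,-13,30,7,0,-10,26,6,0,0,0,0,0,0,0,0,0],
)

```text
t: 69.52
ee_pos: [0.4686, 0.1736, 0.202]
tcp_rot: [-0.159, 0.987, -0.0, -0.001]
wrist_force: [0.2, -0.1, -0.1]
finger_gap: 0.0781
finger_force: 0.0
```

```bash
python3 - <<'E'
from h import *
s=sense(); print(s['t'],s['ee_pos'],tool()[2])
c,im=wrist(); cv2.imwrite('pics/w15.png',im)
b=blob(brown(im),proj(c,np.r_[SO+SR@[-.07,0],.026])[0],60); o=outline(b); print(b.sum(),o.min(0),o.max(0))
hl=cv2.convexHull(o.astype(np.float32))[:,0]
for e in (3.,):
    for q in cv2.approxPolyDP(hl,e,True)[:,0]: print(np.round(q,1),np.round(SR.T@(at_z(c,q,.026)[:2]-SO),4))
w=SO+SR@[-.0695,-.001]; goto(w[0],w[1],.0285,.326+np.pi)
E
```

```text
69.5167 [0.46856173 0.17363833 0.20200469] -2.821509142500648
8349 [274.625 311.625] [357.375 431.375]
[344.4 311.6] [-0.0989  0.0199]
[356.4 323.6] [-0.0887  0.0293]
[357.4 426.4] [0.0068 0.0322]
[348.4 430.4] [0.0108 0.0247]
[282.6 428.4] [ 0.0085 -0.0307]
[274.6 326.6] [-0.0865 -0.034 ]
[292.6 312.6] [-0.0983 -0.0198]
shift mm [-1.012e+02  1.000e-01  1.739e+02] turn -0.007 turn rows 0.1
```

```bash
python3 - <<'E'
from h import *
for x,z in((-.13,.06),(-.13,.0285),(-.0695,.0285)):
    w=SO+SR@[x,-.003]; goto(w[0],w[1],z,.352+np.pi)
E
```

```text
shift mm [-40.7  -2.3 142.5] turn -0.033 turn rows 0.3
shift mm [-40.7  -2.3 174. ] turn -0.033 turn rows 0.3
shift mm [-101.2   -1.9  173.9] turn -0.033 turn rows 0.3
```

>>> move_arm(
  commands=[-10,-2,10,0,-15,0,18,0,-15,0,20,-0.033,0,0,20,0,0,0,20,0,0,0,20,0,0,0,20,0,0,0,15,0,0,0,10,0,0,0,5,0,0,0,0,0,0,0,0,0],
)

```text
t: 70.57
ee_pos: [0.5081, 0.1828, 0.0458]
tcp_rot: [-0.175, 0.985, 0.0, 0.0]
wrist_force: [-0.0, 0.1, 0.3]
finger_gap: 0.0779
finger_force: 0.0
```

```bash
python3 - <<'E'
from h import *
print(sense()['ee_pos'])
for x,z in((-.13,.0285),(-.0695,.0285)):
    w=SO+SR@[x,-.003]; goto(w[0],w[1],z,.352+np.pi)
E
```

```text
[0.50812196 0.18283685 0.04577408]
shift mm [ 0.2  0.5 17.3] turn 0.0 turn rows 0.0
shift mm [-60.3  -1.1  17.3] turn 0.0 turn rows 0.0
```

>>> move_arm(
  commands=[0,0,7,0,0,0,6,0,0,0,3,0,-8,-0.5,0,0,-12,-0.5,0,0,-12,0,0,0,-12,0,0,0,-10,0,0,0,-6,0,0,0,0,0,0,0,0,0,0,0],
)

```text
t: 71.48
ee_pos: [0.5642, 0.203, 0.0291]
tcp_rot: [-0.176, 0.984, -0.0, -0.0]
wrist_force: [0.6, 0.2, 0.5]
finger_gap: 0.0777
finger_force: 0.0
```

>>> move_arm(
  commands=[0,0,0,0,0,0,0,0,0,0,0,0,0,0,0,0,0,0,0,0],
  gripper=55,
)

```text
t: 71.9
ee_pos: [0.5636, 0.2029, 0.0299]
tcp_rot: [-0.176, 0.984, 0.0, -0.0]
wrist_force: [-3.9, -0.5, 5.3]
finger_gap: 0.0621
finger_force: 65.8
```

```bash
python3 - <<'E'
from h import *
s=sense(); print(s['ee_pos'],s['wrist_force'],s['finger_gap'],tool()[2]+2*np.pi-np.pi-SA,'grip in stand',SR.T@(np.array(s['ee_pos'])[:2]-SO))
E
```

```text
[0.56362672 0.20292104 0.02988661] [-3.93471327 -0.45627698  5.3457859 ] 0.062071769137307393 0.0273163541002171 grip in stand [-0.07081308 -0.00221742]
```

>>> move_arm(
  commands=[2,0,-1.5,0,0,0,-1.5,0,6,0,0,0,12,0,0,0,15,0,0,0,18,0,0,0,18,0,0,0,10,0,-10,0,0,0,-20,0,0,0,-25,0,0,0,-25,0,0,0,-10,0],
)

```text
t: 72.9
ee_pos: [0.4891, 0.1752, 0.1255]
tcp_rot: [-0.176, 0.984, 0.0, 0.002]
wrist_force: [0.7, 0.1, -0.7]
finger_gap: 0.062
finger_force: 65.6
```

>>> move_arm(
  commands=[0,0,0,0.12,0,0,0,0.12,0,0,0,0.12,0,0,0,0.037,0,0,0,0,0,0,0,0],
)

```text
t: 73.4
ee_pos: [0.4879, 0.1748, 0.1217]
tcp_rot: [0.021, 1.0, -0.0, -0.0]
wrist_force: [-0.7, 0.3, -1.5]
finger_gap: 0.0621
finger_force: 65.5
```

```bash
python3 - <<'E'
from h import *
s=sense(); print(s['t'],s['ee_pos'],s['wrist_force'],s['finger_gap'],tool()[2])
c,im=wrist(); cv2.imwrite('pics/w16.png',im); p,R,_=tool()
a=cv2.imread('pics/w4.png')
for i in(a,im):
    m=brown(i)[:, 235:400]; 
    # first brown row in the middle columns, and at the side columns (notch shoulders)
    print([int(np.argmax(m[:,k]>0)) for k in(20,60,85,110,140)],[int(np.argmax(brown(i)[:,k]>0)) for k in(228,408)], np.where(brown(i)[300,:]>0)[0][[0,-1]])
goto(.4965,-.0365,.09,3.0966)
E
```

```text
73.4 [0.48789898 0.17475591 0.12167405] [-0.66137415  0.26563958 -1.54934872] 0.06211656255991238 3.0990916308370253
[258, 258, 257, 257, 257] [278, 278] [220 415]
[259, 257, 257, 256, 256] [278, 275] [221 414]
shift mm [ -17.6 -210.8   31.9] turn 0.002 turn rows 0.0
```

```bash
python3 - <<'E'
from h import *
c=cams.calibration('wrist'); p,R,_=tool()
for off in(29,30.5,32):
    print(off,[np.round(proj(c,p+R@np.array([(55-off)/1000,0,z]))[0],1) for z in(.0139,.0125,.0025)])
goto(.4663,-.0354,.075,3.0895)
E
```

```text
29 [array([318.7, 248.9]), array([318.7, 250.1]), array([318.8, 259.2])]
30.5 [array([318.7, 253.1]), array([318.7, 254.4]), array([318.8, 263.8])]
32 [array([318.7, 257.4]), array([318.7, 258.6]), array([318.8, 268.3])]
shift mm [  12.7 -210.9   46.9] turn 0.01 turn rows 0.1
```

>>> move_arm(
  commands=[1,-15,0,0.02,2,-27,0,0,2,-27,0,0,2,-27,0,0,2,-27,0,0,2,-27,0,0,2,-27,0,0,1,-20,0,0,0,-13,12,0,0,0,12,0,0,0,0,0,0,0,0,0],
)

```text
t: 74.45
ee_pos: [0.4605, -0.0338, 0.0979]
tcp_rot: [0.032, 0.999, 0.0, -0.001]
wrist_force: [0.1, -0.2, -0.5]
finger_gap: 0.062
finger_force: 65.6
```

```bash
python3 - <<'E'
from h import *
print(sense()['ee_pos'],sense()['t'],tool()[2]); goto(.4658,-.0354,.056,tool()[2])
E
```

```text
[ 0.46054855 -0.03384101  0.09788553] 74.45 3.077997255753606
shift mm [-5.4 -1.2 41.9] turn -0.0 turn rows 0.0
```

>>> move_arm(
  commands=[-2,-0.6,8,0,-2,-0.6,10,0,-1,0,10,0,0,0,6,0,0,0,3,0,0,0,1,0,0,0,0,0,0,0,0,0],
)

```text
t: 75.12
ee_pos: [0.4663, -0.0352, 0.0606]
tcp_rot: [0.032, 0.999, -0.0, 0.0]
wrist_force: [0.4, -0.0, -1.1]
finger_gap: 0.0624
finger_force: 65.6
```

```bash
python3 - <<'E'
from h import *
print(sense()['ee_pos'],sense()['t'],tool()[2]); goto(.4658,-.0354,.0505,tool()[2])
E
```

```text
[ 0.46625438 -0.03523203  0.06059822] 75.1167 3.077898684844061
shift mm [ 0.4 -0.2 10.1] turn -0.0 turn rows 0.0
```

>>> move_arm(
  commands=[0.4,-0.2,4,0,0,0,3,0,0,0,1.5,0,0,0,0.5,0,0,0,0,0,0,0,0,0],
)

```text
t: 75.62
ee_pos: [0.4657, -0.0355, 0.0514]
tcp_rot: [0.032, 0.999, -0.0, 0.0]
wrist_force: [0.1, 0.4, -0.2]
finger_gap: 0.0625
finger_force: 65.6
```

>>> move_arm(
  commands=[0,0,0.7,0,0,0,0.5,0,0,0,0,0],
)

```text
t: 75.87
ee_pos: [0.4657, -0.0354, 0.0502]
tcp_rot: [0.032, 0.999, -0.0, 0.0]
wrist_force: [-0.4, -0.1, -1.6]
finger_gap: 0.0619
finger_force: 65.6
```

>>> move_arm(
  commands=[0,0,0.7,0,0,0,0.3,0,0,0,0,0],
)

```text
t: 76.12
ee_pos: [0.4658, -0.0355, 0.0498]
tcp_rot: [0.032, 0.999, 0.0, 0.0]
wrist_force: [-1.9, 0.1, 5.0]
finger_gap: 0.062
finger_force: 66.3
```

>>> move_arm(
  commands=[0,0,0,0,0,0,0,0,0,0,0,0,0,0,0,0],
  gripper=78,
)

```text
t: 76.45
ee_pos: [0.4657, -0.0354, 0.0492]
tcp_rot: [0.032, 0.999, 0.0, 0.0]
wrist_force: [-0.6, 0.4, -0.3]
finger_gap: 0.0781
finger_force: 0.0
```

>>> move_arm(
  commands=[0,0,-8,0,0,0,-20,0,0,0,-25,0,0,0,-25,0,0,0,-25,0,0,0,-25,0,8,0,-25,0,8,0,-20,0,0,0,0,0,0,0,0,0],
)

```text
t: 77.28
ee_pos: [0.4503, -0.0345, 0.2238]
tcp_rot: [0.032, 0.999, -0.0, 0.002]
wrist_force: [0.3, -0.1, 0.1]
finger_gap: 0.0784
finger_force: 0.0
```

```bash
python3 - <<'E'
from h import *
s=sense(); print(s['t'],s['ee_pos'],tool()[2])
c,im=wrist(); cv2.imwrite('pics/w17.png',im)
m=blob(brown(im),proj(c,[.4968,-.037,.046])[0],50); o=outline(m); print(m.sum(),fit([(c,o)],SZ['entry'],[.4968,-.037,.036,-.05],.036),fit([(c,o)],SZ['entry'],[.4968,-.037,.036,-.05])[0])
x0,y0=np.int32(o.min(0))-30; x1,y1=np.int32(o.max(0))+30
cv2.imwrite('pics/pile.png',cv2.resize(im[y0:y1,x0:x1],None,fx=3,fy=3)); print(x0,y0,x1,y1)
E
```

```text
77.2833 [ 0.45027871 -0.03448011  0.22383919] 3.0777716126119534
11218 (array([ 0.49753162, -0.03751306,  0.036     , -0.04738679]), np.float64(0.5673720704675504)) [ 0.49876086 -0.03759089  0.03223304 -0.04764967]
243 175 391 374
```

View pics/pile.png

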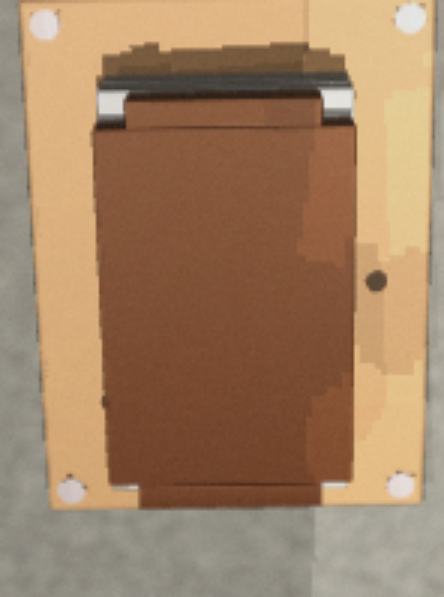

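```bash
python3 -c "
from plant import close_job; print(close_job())"
```

```text
the job is handed in; nothing more can be done
None
```

I handed the job in at about 77 s of the 210 s. The entry board was punched, the mallet is back in its rest, and the four blanks with the entry board on top are piled flush on the backing board; the board was knocked out of the punch once, so I pushed it back with the mallet head before striking.

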